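# Rack the lacquered coasters, bin the rejects and restart the drying blower

### The job

Before touching the coasters, turn the blower's selector dial to the white mark (off). With it off, take every coaster out of the brown wooden rack: stand each sound, pale one on edge in its own slot of the blue drying rack, fully down, and drop each red-rimmed reject into the yellow crate. When all are placed, turn the dial to the green mark; leave the varnish can, the cup and the brush where they are.

Things in the scene. Friction and masses are not known exactly. Their poses are not given: they have to be found in the camera images.
- intake_rack: the brown wooden slotted rack that the coasters start in. Fixed, 90 (x) by 225 (y) mm, 34 high; origin: centre of underside. Five open-topped slots run along x, at y = -92, -46, 0, 46, 92 mm, each 15 wide, 22 deep, floor 12 above the table. Two low rails cross the slot floors, so a coaster on edge sits at x = 0 without rolling, centre 46 and top 80 mm above the table.
- drying_rack: the blue slotted drying rack, empty at the start. Fixed, 90 (x) by 225 (y) mm, 34 high; origin: centre of underside. Five open-topped slots run along x, at y = -92, -46, 0, 46, 92 mm, each 15 wide, 22 deep, floor 12 above the table. Two low rails cross the slot floors, so a coaster on edge sits at x = 0 without rolling, centre 46 and top 80 mm above the table.
- good1: a sound coaster (there are 2 or 3 at a start; None if absent): round birch disc, 68 mm diameter, 10 mm thick, 30 g, pale wood all round with a thin brown engraved ring on both faces. Origin at the centre of the disc; y is the disc's axis (normal to its faces), level while it stands on edge. Starts on edge in a slot of intake_rack, its centre 46 mm above the table.
- good2: a sound coaster (there are 2 or 3 at a start; None if absent): round birch disc, 68 mm diameter, 10 mm thick, 30 g, pale wood all round with a thin brown engraved ring on both faces. Origin at the centre of the disc; y is the disc's axis (normal to its faces), level while it stands on edge. Starts on edge in a slot of intake_rack, its centre 46 mm above the table.
- good3: a sound coaster (there are 2 or 3 at a start; None if absent): round birch disc, 68 mm diameter, 10 mm thick, 30 g, pale wood all round with a thin brown engraved ring on both faces. Origin at the centre of the disc; y is the disc's axis (normal to its faces), level while it stands on edge. Starts on edge in a slot of intake_rack, its centre 46 mm above the table.
- reject1: a rejected coaster (1 or 2 at a start; None if absent): same size and frame as the sound ones, but with a red painted rim and a dark scorched patch with a red dot on both faces. Starts on edge in a slot of intake_rack.
- reject2: a rejected coaster (1 or 2 at a start; None if absent): same size and frame as the sound ones, but with a red painted rim and a dark scorched patch with a red dot on both faces. Starts on edge in a slot of intake_rack.
- crate: loose open-topped yellow steel crate, 160 mm (x) by 140 mm (y), 70 mm high, walls and floor 5 mm, 0.6 kg. Origin: centre of its underside. It may get knocked a few cm.
- control_box: fixed grey control box of the blower, 90 by 90 mm, 40 mm high; origin: centre of its underside. The dial stands in the middle of its top; coloured marks lie on the top around it: white (off) at dial value 0.3, yellow (low) at 1.0, green (high) at 1.7.
- dial (a joint): selector dial, vertical axis, 0 to 2.0 rad, growing clockwise from above; stiff, stays where left. Its grip is an upright bar 48 mm long, 13 thick, 49 to 77 mm above the table; a white line on it marks the pointing end, which points along the box's -x at 0 (bar direction = box yaw minus dial value). White 0.3, yellow 1.0, green 1.7; within 0.15 is right.
- dial_grip (a point): point on the dial's axis in the middle of the bar, 65 mm above the table; turns with the dial
- varnish_can: bystander: closed can of varnish, 80 mm diameter, 90 mm high; origin: centre of its underside. Leave alone.
- white_cup: bystander: white cup, 72 mm diameter, 90 mm high; origin: centre of its underside. Leave alone.
- brush: bystander: brush lying on the table; leave alone.
Not all that is in view belongs to the job. Leave any orange look-alike of the reject2 alone.

How it is judged:
By the outcome, as a careful person would: the job done as asked, in the order asked, and still so for the second after the job is handed in, with the robot touching nothing.
Of good1, good2, good3, reject1, reject2 only 4 to 5 are there at a start; the rules pass over those that are not, and their reading is None.
At some moment in a run one of crate may be knocked a few centimetres aside while the robot is not near it.
It also fails if it takes over 208 s, if anything falls off the work surface, if the arm or the gripper's body presses on something with over 40 N, if the wrist force passes 120 N, or if a joint passes its speed limit or range.

### The arm

A 6-joint arm with a two-finger parallel gripper is mounted at the origin on the work surface. World frame = base frame: x ahead of the robot, y to its left, z up, the work surface at z = 0. Lengths are in m, angles in rad, forces in N, time in s.
With the tool pointing down it reaches from about 0.25 to 0.775 m from the base axis. Payload 4 kg.
Tool frame: the origin (TCP) lies midway between the tips of the shut fingers; the grasp point (between the pads) lies 19 mm behind it; z points along the fingers, y is the direction in which the jaws open and shut (so a half turn about z gives the same grasp; the last joint's range is limited). The gripper opens to 94 mm and grips with 3 to 60 N. Pads are 16 mm wide; open, the fingers measure 119 mm over their backs; the gripper's body (75 mm by 177 mm) begins 78 mm behind the grasp point.
Start: joints at [-1.418, 0.087, 1.371, -0, 1.684, -0.103], TCP at [0.139, -0.532, 0.206] pointing down, gripper open.
Joint ranges: [-3.1, 3.1], [-0.76, 2.03], [0.27, 2.55], [-1.08, 4.22], [0.17, 2.65], [-2.57, 2.57]. Speed limits (rad/s): [2.79, 2.79, 3.14, 3.14, 3.14, 3.14].

### API

Orientations are given as a rotation vector (axis times angle).
In Python, from bench import manip, viewer, job gives the robot as it stands.
- The arm moves only by the tool jog_arm, never from a script. Its argument "rows" is a list of rows, each a list of 3 entries, a list of its own where there are three numbers: the opening, from -1 (shut) to 1 (fully open), then the shift along the tool's x, y, z as a fraction of full scale, then the turn about the tool's z as a fraction of full scale. In form: [[claw, [x, y, z], roll], ...]. A call has 1 to 5 rows; each row is the pose to reach, as a shift and turn from the pose commanded when the call began, along the tool's axes at that moment; what a row does not reach only later rows make up. Full scale, the value 1, is 0.8 m for a shift and pi/2 rad for a turn. A row lasts 1/12 s, in which the tool goes at most 41.7 mm and 7.16 degrees, less where a joint would pass 70% of its speed; a pose out of reach is approached as far as the arm can. A call with a number of a shift or a turn outside -1 to 1 is refused whole. A call with a gripper value outside its range is refused whole. The fingers move at their own pace and stop on an object; the grip force is fixed at half the most. Time passes only in rows, so rows that repeat a pose let the fingers close. It gives the time, the measured TCP pose, the force and the opening at its end, in the units of the state.
- manip.read_state(): the state, without advancing time (a new reading comes with each control period).
- viewer.get_image(name): name is "side" or "top"; returns a dict with "pixels" (480x640x3 uint8, red, green, blue), "fx", "fy", "cx", "cy" (pixels), "distortion" ([k1, k2, p1, p2, k3] as OpenCV has them; the pictures are not rectified), "xyz" and "orientation" of the camera in the world. Camera axes: x right, y down, z forward; pixel columns grow to the right and rows downward; lengths in m; the calibration is good to about 2 mm. A picture is of the moment at which its call begins. There is no depth.
- job.close_job(): hands the job in, once; it reports no verdict.
The state is a dict: "clock": time; "joint_pos": joint angles; "joint_vel": joint speeds; "tau": joint torques, N m; "ee_pos": TCP position; "tool_rot": TCP orientation; "contact_force": force on the tool from outside, world axes, zero at the start; "moment": the same for the moment, N m; "gripper_width": finger opening in m.
Only numpy, scipy, OpenCV 4.12 (cv2) and the standard library are available. Lean on these libraries where they do the work, as an engineer would, in place of code of your own. Each camera call takes 0.05 s, during which the arm holds its last target.

## Working session

There is one attempt and no reset: what is moved stays moved. The work goes in short steps, Python scripts to look and compute and a tool call to move; the robot and the scene stay as the last step left them, time stands still between calls to the robot, and variables do not carry over. Pictures are saved under pics/ and viewed, and the job is handed in when it is done.

Besides the shell and the picture viewer there is one more tool, called after "Request:" as name(argument=value, ...), one argument or row to a line, values as JSON. jog_arm: Moves the arm, as the interface text tells. Shift numbers are shares of 0.8 m and turn numbers shares of pi/2 rad, none past 1 either way. Its arguments: {"type":"object","properties":{"rows":{"type":"array"}},"required":["rows"]}

```bash
mkdir -p pics; ls; python3 - <<'E'
from bench import manip, viewer, job
import cv2
print(manip.read_state())
for n in ["side","top"]:
    im=viewer.get_image(n)
    cv2.imwrite(f"pics/{n}0.png",im["pixels"][:,:,::-1])
    print({k:v for k,v in im.items() if k!="pixels"})
E
```

```text
pics
{'clock': 0.0, 'joint_pos': array([-1.41811601e+00,  8.79129110e-02,  1.37226954e+00, -1.77716182e-06,
        1.68360457e+00, -1.03144863e-01]), 'joint_vel': array([-0.00169398,  0.00175419,  0.00118492, -0.00080173,  0.00055121,
       -0.00172451]), 'tau': array([-3.53256100e-04, -3.40182889e+01, -3.02429044e+01,  7.16509600e-02,
        3.30836372e-02, -1.64612447e-04]), 'ee_pos': array([ 0.13905912, -0.53154857,  0.20431944]), 'tool_rot': array([-3.11375120e+00, -4.00474191e-01,  8.80749072e-05]), 'contact_force': array([-0.95268616,  0.01645556,  0.4800255 ]), 'moment': array([ 7.31737906e-03,  5.53352646e-05, -2.39418214e-02]), 'gripper_width': 0.09420733025790451}
{'fx': 442.8707801129578, 'fy': 442.8707801129578, 'cx': 318.84055740364323, 'cy': 240.93226430356546, 'distortion': array([-0.05701448,  0.        ,  0.        ,  0.        ,  0.        ]), 'xyz': array([ 0.38799842, -0.66739942,  0.66724081]), 'orientation': array([-2.21572305,  0.31228575, -0.14861763])}
{'fx': 438.82937765220714, 'fy': 438.82937765220714, 'cx': 318.9239759812108, 'cy': 233.1728439546106, 'distortion': array([-0.02368988,  0.        ,  0.        ,  0.        ,  0.        ]), 'xyz': array([0.52147735, 0.0275108 , 1.08171443]), 'orientation': array([-2.15757025,  2.22423553, -0.07823188])}
```

View pics/side0.png

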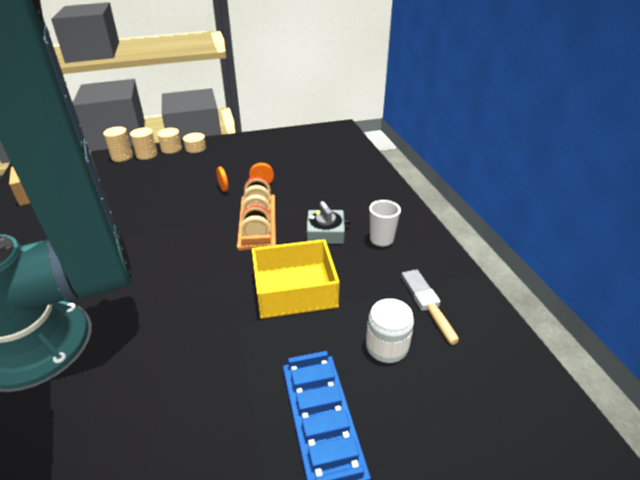

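View pics/top0.png

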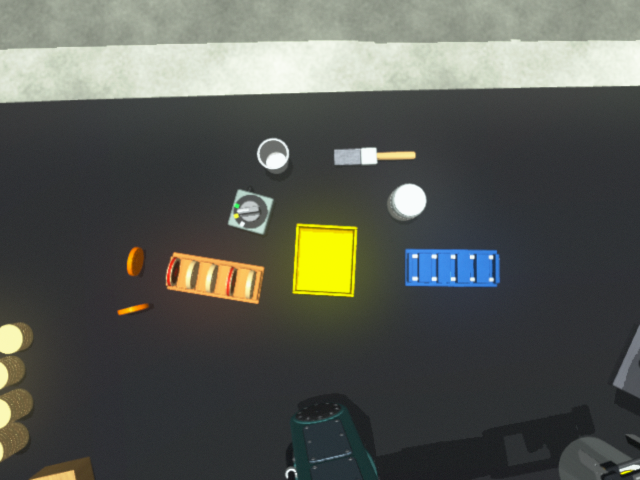

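```bash
cat > h.py <<'E'
import numpy as np, cv2
from scipy.spatial.transform import Rotation as R
from bench import manip, viewer, job
def cam(n):
    im=viewer.get_image(n)
    K=np.array([[im["fx"],0,im["cx"]],[0,im["fy"],im["cy"]],[0,0,1.]])
    return dict(p=im["pixels"],K=K,d=np.array(im["distortion"],float),t=np.array(im["xyz"]),R=R.from_rotvec(im["orientation"]).as_matrix())
def w2p(c,P):
    P=np.atleast_2d(np.array(P,float))
    r=c["R"].T; 
    return cv2.projectPoints(P,cv2.Rodrigues(r)[0],-r@c["t"],c["K"],c["d"])[0].reshape(-1,2)
def p2w(c,uv,z):
    n=cv2.undistortPoints(np.array(uv,float).reshape(-1,1,2),c["K"],c["d"]).reshape(-1,2)
    d=np.c_[n,np.ones(len(n))]@c["R"].T
    return c["t"]+d*((z-c["t"][2])/d[:,2])[:,None]
def crop(c,u0,v0,w,h,s,name,marks=()):
    im=cv2.resize(c["p"][v0:v0+h,u0:u0+w,::-1],None,fx=s,fy=s,interpolation=cv2.INTER_CUBIC)
    for (u,v) in marks:
        cv2.drawMarker(im,(int((u-u0+.5)*s),int((v-v0+.5)*s)),(255,0,255),cv2.MARKER_CROSS,9,1)
    for k in range(0,w,10): cv2.putText(im,str(u0+k),(int(k*s),8),0,.3,(0,255,255),1)
    for k in range(0,h,10): cv2.putText(im,str(v0+k),(0,int(k*s)+4),0,.3,(0,255,255),1)
    cv2.imwrite("pics/"+name,im)
E
python3 - <<'E'
from h import *
c=cam("top")
crop(c,155,180,130,130,6 if 0 else 4.6,"t1.png")
crop(c,395,235,115,65,6.9,"t2.png")
crop(c,220,180,60,60,9,"t3.png")
s=cam("side")
crop(s,225,150,150,100,5.3,"s1.png")
E
```

```text
(no output)
```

View pics/t1.png

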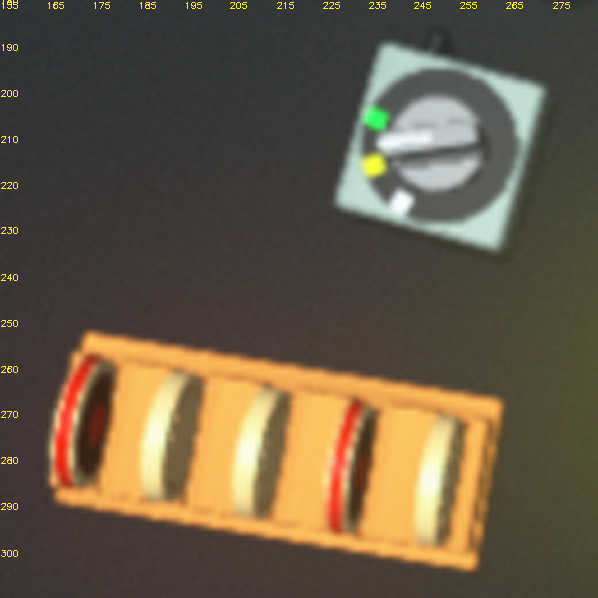

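View pics/t2.png

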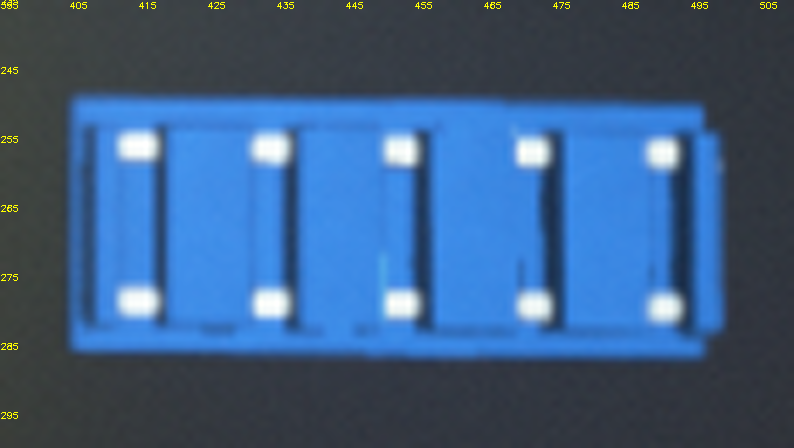

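View pics/t3.png

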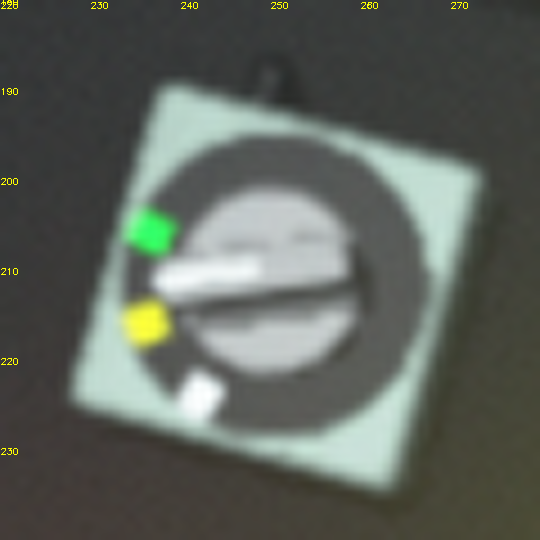

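View pics/s1.png

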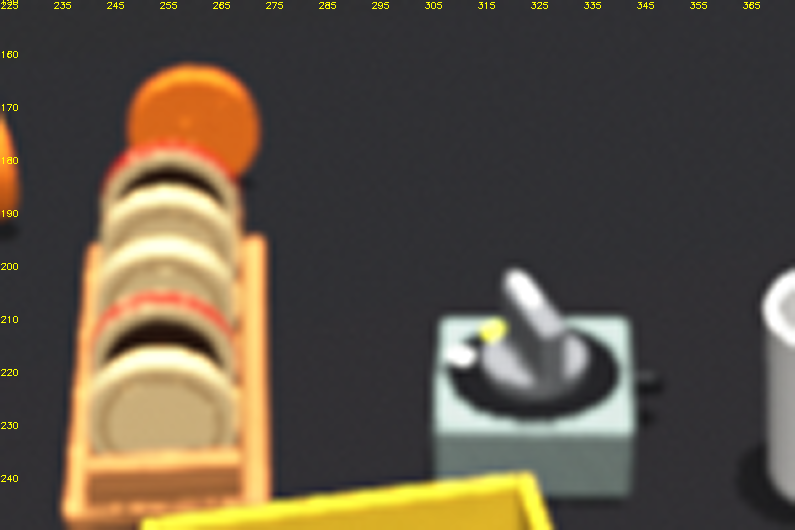

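```bash
cat > fit.py <<'E'
from h import *
c=cam("top"); s=cam("side")
def f(cr,u0,v0,sc): return np.array([[x/sc-.5+u0,y/sc-.5+v0] for x,y in cr])
# drying
e=p2w(c,f([(163,230),(295,230),(430,230),(562,230),(693,230)],395,235,6.9),.034)
print("dry slot edges\n",e.round(4))
w=p2w(c,f([(138,147),(271,149),(402,151),(533,153),(663,154),(138,301),(271,303),(402,304),(533,306),(664,308)],395,235,6.9),.02)
print(w.round(4)); print((w[:5]+w[5:]).round(4)/2)
# dial
b=p2w(c,f([(165,205),(430,300)],220,180,9),.04)
m=p2w(c,f([(150,232),(147,323),(200,395)],220,180,9),.04)
cr=p2w(c,f([(170,83),(483,173),(390,492),(72,402)],220,180,9),.04)
ctr=cr.mean(0); print("box",cr.round(4),ctr)
for a,b_ in [(0,1),(3,2),(0,3),(1,2)]:
    d=cr[b_]-cr[a]; print(np.linalg.norm(d),np.degrees(np.arctan2(d[1],d[0])))
for q in m: d=q-ctr; print("mark",np.degrees(np.arctan2(d[1],d[0])),np.linalg.norm(d))
l=p2w(c,f([(165,283),(260,268)],220,180,9),.077); d=l[0]-l[1]; print("line",l,np.degrees(np.arctan2(d[1],d[0])))
# crate
cc=p2w(c,[(297,224),(357,227),(354,297),(293,294)],.07); print(cc, cc.mean(0))
E
python3 fit.py
```

```text
dry slot edges
 [[ 0.4999 -0.214   0.034 ]
 [ 0.4984 -0.2599  0.034 ]
 [ 0.4969 -0.3068  0.034 ]
 [ 0.4954 -0.3529  0.034 ]
 [ 0.494  -0.3987  0.034 ]]
[[ 0.5289 -0.2097  0.02  ]
 [ 0.5267 -0.2566  0.02  ]
 [ 0.5246 -0.3028  0.02  ]
 [ 0.5224 -0.3491  0.02  ]
 [ 0.5206 -0.3952  0.02  ]
 [ 0.4751 -0.2074  0.02  ]
 [ 0.4729 -0.2541  0.02  ]
 [ 0.4711 -0.3001  0.02  ]
 [ 0.4689 -0.3463  0.02  ]
 [ 0.4667 -0.3926  0.02  ]]
[[ 0.502   -0.20855  0.02   ]
 [ 0.4998  -0.2553   0.02   ]
 [ 0.4978  -0.30145  0.02   ]
 [ 0.49565 -0.3477   0.02   ]
 [ 0.49365 -0.3939   0.02   ]]
box [[0.702  0.2097 0.04  ]
 [0.6753 0.1269 0.04  ]
 [0.5911 0.1535 0.04  ]
 [0.6176 0.2371 0.04  ]] [0.64648417 0.18180897 0.04      ]
0.08690086621687108 -107.86574118314964
0.08770235723434996 -107.52571981807016
0.08876185237668004 161.96060292885153
0.08824257596452925 162.47898760676833
mark 65.10096511860239 0.03733620143667369
mark 103.6568699492113 0.03611449378306091
mark 142.70168182665637 0.035325678127496415
line [[0.64396003 0.20538725 0.077     ]
 [0.64707892 0.18101194 0.077     ]] 97.29152641074819
[[ 0.61030413  0.07036558  0.07      ]
 [ 0.5991582  -0.06818339  0.07      ]
 [ 0.43860775 -0.05551897  0.07      ]
 [ 0.44977234  0.08393954  0.07      ]] [0.5244606  0.00765069 0.07      ]
```

```bash
cat > fit2.py <<'E'
from h import *
from scipy.optimize import least_squares
c=cam("top"); s=cam("side")
def f(cr,u0,v0,sc): return np.array([[x/sc-.5+u0,y/sc-.5+v0] for x,y in cr])
top=p2w(c,f([(66,425),(158,440),(248,457),(342,467),(432,483)],155,180,4.6),.080); print(top.round(4))
d=top[0]-top[-1]; print("yaw",np.degrees(np.arctan2(d[1],d[0]))-90,top.mean(0))
yd=np.radians(-2.6)
def rack(p,yaw):
    L=[]; M=lambda x,y,z:[p[0]+np.cos(yaw)*x-np.sin(yaw)*y,p[1]+np.sin(yaw)*x+np.cos(yaw)*y,z]
    for z in (0,.034):
        q=[M(a,b,z) for a,b in [(-.045,-.1125),(.045,-.1125),(.045,.1125),(-.045,.1125),(-.045,-.1125)]]; L.append(q)
    for y in (-.092,-.046,0,.046,.092):
        for k in(-.0075,.0075): L.append([M(-.035,y+k,.034),M(.035,y+k,.034)])
    return L,M
def draw(cm,L,u0,v0,w,h,sc,name):
    im=cv2.resize(cm["p"][v0:v0+h,u0:u0+w,::-1],None,fx=sc,fy=sc,interpolation=cv2.INTER_CUBIC)
    for q in L:
        p=((w2p(cm,q)-[u0,v0]+.5)*sc*8).astype(np.int32)
        cv2.polylines(im,[p],False,(255,0,255),1,cv2.LINE_AA,3)
    cv2.imwrite("pics/"+name,im)
if __name__=="__main__":
    import sys
    pi=(top.mean(0)[0],top.mean(0)[1]); yi=np.arctan2(d[1],d[0])-np.pi/2
    Li,M=rack(pi,yi)
    for y in (-.092,-.046,0,.046,.092):
        for k in (-.005,.005):
            Li.append([M(.034*np.cos(t),y+k,.046+.034*np.sin(t)) for t in np.linspace(0,2*np.pi,40)])
    draw(c,Li,155,240,130,80,6,"o1.png"); draw(s,Li,225,150,60,100,6,"o2.png")
    pd=(.4975,-.3000); Ld,_=rack(pd,yd)
    draw(c,Ld,395,235,115,65,6.9,"o3.png"); draw(s,Ld,270,340,110,140,4.2,"o4.png")
E
python3 fit2.py
```

```text
[[0.5089 0.3647 0.08  ]
 [0.5001 0.3191 0.08  ]
 [0.4905 0.2747 0.08  ]
 [0.4842 0.2283 0.08  ]
 [0.475  0.184  0.08  ]]
yaw -10.627556075324364 [0.49172603 0.27415962 0.08      ]
```

View pics/o1.png

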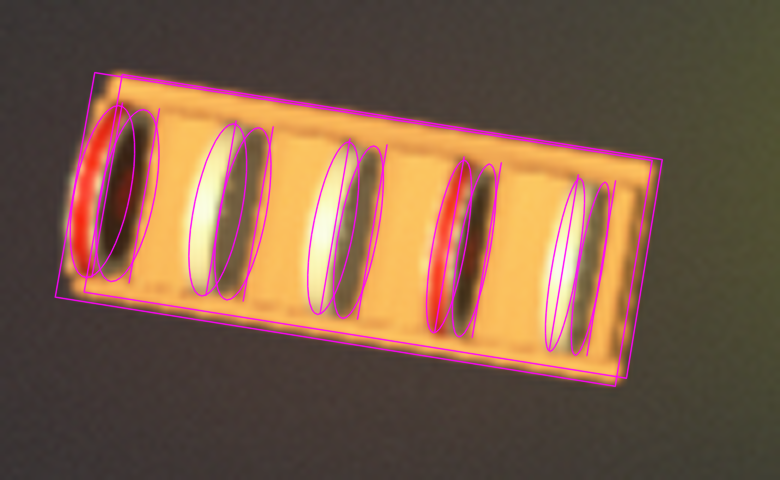

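View pics/o2.png

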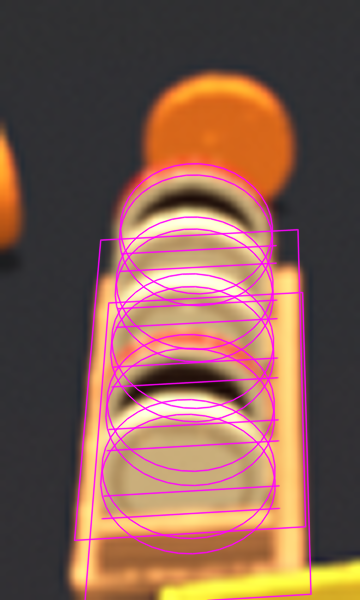

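View pics/o3.png

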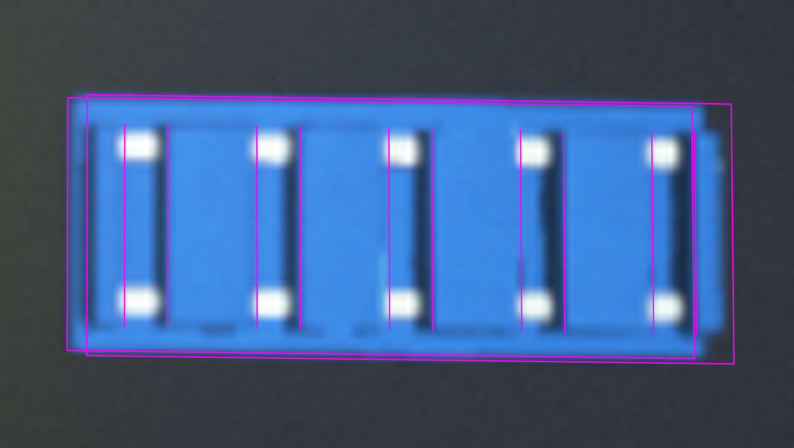

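View pics/o4.png

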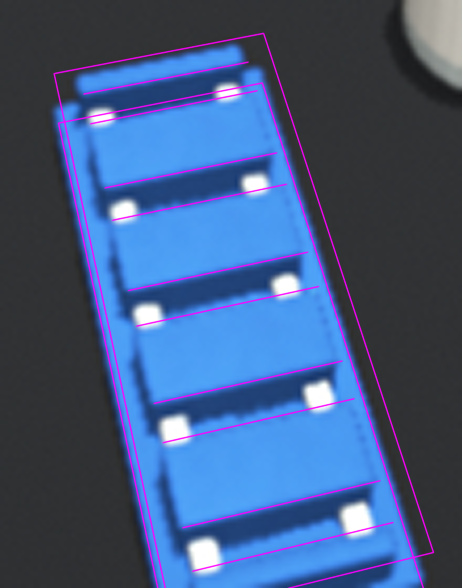

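```bash
cat > plan.py <<'E'
# plan: yaw = world angle of tool x; tool down => tool y = angle yaw-90
import numpy as np
def rel(p0,yaw0,p1,yaw1):
    a=np.radians(yaw0); d=np.array(p1,float)-p0
    s=np.array([np.cos(a)*d[0]+np.sin(a)*d[1], np.sin(a)*d[0]-np.cos(a)*d[1], -d[2]])/.8
    r=-((yaw1-yaw0+180)%360-180)/90
    return s,r
E
python3 - <<'E'
from h import *
q=manip.read_state()
Rm=R.from_rotvec(q["tool_rot"]).as_matrix(); print(Rm.round(3))
print("yaw",np.degrees(np.arctan2(Rm[1,0],Rm[0,0])), "j1",np.degrees(q["joint_pos"][[0,5]]))
E
```

```text
[[ 0.967  0.253 -0.   ]
 [ 0.253 -0.967  0.   ]
 [ 0.    -0.    -1.   ]]
yaw 14.654571877180118 j1 [-81.25105672  -5.90559074]
```

```bash
cat > plan.py <<'E'
# yaw = world angle of tool x (deg); tool down
import numpy as np, json, sys
def rel(p0,yaw0,p1,yaw1):
    a=np.radians(yaw0); d=np.array(p1,float)-p0
    s=np.array([np.cos(a)*d[0]+np.sin(a)*d[1], np.sin(a)*d[0]-np.cos(a)*d[1], -d[2]])/.8
    return s,-((yaw1-yaw0+180)%360-180)/90
def app(p0,yaw0,s,r):
    a=np.radians(yaw0); s=np.array(s)*.8
    return np.array(p0)+[np.cos(a)*s[0]+np.sin(a)*s[1],np.sin(a)*s[0]-np.cos(a)*s[1],-s[2]], yaw0-90*r
def load(): q=json.load(open("cmd.json")); return np.array(q[0]),q[1]
def save(p,y): json.dump([list(p),y],open("cmd.json","w"))
def go(wps):
    """wps: (x,y,z,yaw,label). prints calls, saves resulting commanded pose"""
    p,y=load()
    for x_,y_,z_,w,lab in wps:
        t=np.array([x_,y_,z_]); s,r=rel(p,y,t,w)
        n=max(1,int(np.ceil(max(np.linalg.norm(s)*.8/.2, abs(r)*90/34)-1e-6)))
        p0,y0=p.copy(),y
        for k in range(1,n+1):
            s,r=rel(p,y,p0+(t-p0)*k/n,y0+((w-y0+180)%360-180)*k/n)
            s=s.round(3); r=round(r,3)
            rows=max(np.linalg.norm(s)*.8/.0417,abs(r)*90/7.16)
            print(lab,list(map(float,s)),float(r),"rows~%.1f"%rows)
            p,y=app(p,y,s,r)
        print("   cmd",p.round(4),round(y,1))
    save(p,y)
def st():
    from h import manip,R
    q=manip.read_state(); M=R.from_rotvec(q["tool_rot"]).as_matrix()
    p,y=load()
    yw=np.degrees(np.arctan2(M[1,0],M[0,0]))
    print("t %.1f"%q["clock"],"ee",q["ee_pos"].round(4),"yaw %.1f"%yw,"err",(q["ee_pos"]-p).round(4),"dy %.1f"%((yw-y+180)%360-180),"F",q["contact_force"].round(1),"w %.4f"%q["gripper_width"],"j6 %.2f"%q["joint_pos"][5])
E
python3 - <<'E'
from plan import *
save([.1395,-.532,.206],14.65)
go([(.6465,.1818,.2,97.3,"dial")])
E
```

```text
dial [0.168, -0.141, 0.002] -0.184 rows~4.2
dial [0.201, -0.087, 0.001] -0.183 rows~4.2
dial [0.217, -0.026, 0.002] -0.184 rows~4.2
dial [0.216, 0.036, 0.001] -0.184 rows~4.2
dial [0.196, 0.097, 0.002] -0.183 rows~4.2
   cmd [0.6467 0.1818 0.1996] 97.3
```

Request:
jog_arm(
  rows=[
    [0,[0.168,-0.141,0.002],-0.184],
    [0,[0.168,-0.141,0.002],-0.184],
    [0,[0.168,-0.141,0.002],-0.184],
    [0,[0.168,-0.141,0.002],-0.184],
    [0,[0.168,-0.141,0.002],-0.184],
  ],
)

```text
clock: 0.82
ee_pos: [0.2432, -0.3849, 0.2044]
tool_rot: [-3.023, -0.852, -0.004]
contact_force: [1.3, -0.8, -0.1]
gripper_width: 0.0644
```

```bash
python3 - <<'E'
from plan import *
p,y=app([.1395,-.532,.206],14.65,[0.168, -0.141, 0.002], -0.184); print(p,y); st()
E
```

```text
[ 0.24100183 -0.38887565  0.2044    ] 31.21
t 0.8 ee [ 0.2432 -0.3849  0.2044] yaw 31.5 err [-0.4035 -0.5667  0.0048] dy -65.8 F [ 1.3 -0.8 -0.1] w 0.0644 j6 -0.11
```

Request:
jog_arm(
  rows=[
    [0,[0.201,-0.087,0.001],-0.183],
    [0,[0.201,-0.087,0.001],-0.183],
    [0,[0.201,-0.087,0.001],-0.183],
    [0,[0.201,-0.087,0.001],-0.183],
    [0,[0.201,-0.087,0.001],-0.183],
  ],
)

```text
clock: 1.23
ee_pos: [0.3445, -0.2422, 0.2035]
tool_rot: [-2.869, -1.279, -0.004]
contact_force: [-0.2, -0.4, 0.5]
gripper_width: 0.047
```

Request:
jog_arm(
  rows=[
    [0,[0.217,-0.026,0.002],-0.184],
    [0,[0.217,-0.026,0.002],-0.184],
    [0,[0.217,-0.026,0.002],-0.184],
    [0,[0.217,-0.026,0.002],-0.184],
    [0,[0.217,-0.026,0.002],-0.184],
  ],
)

```text
clock: 1.65
ee_pos: [0.4459, -0.1002, 0.2013]
tool_rot: [-2.655, -1.678, -0.003]
contact_force: [-0.2, -0.1, 0.2]
gripper_width: 0.0475
```

Request:
jog_arm(
  rows=[
    [0,[0.216,0.036,0.001],-0.184],
    [0,[0.216,0.036,0.001],-0.184],
    [0,[0.216,0.036,0.001],-0.184],
    [0,[0.216,0.036,0.001],-0.184],
    [0,[0.216,0.036,0.001],-0.184],
  ],
)

```text
clock: 2.07
ee_pos: [0.547, 0.0424, 0.1997]
tool_rot: [-2.388, -2.04, -0.002]
contact_force: [-0.3, -0.2, 0.2]
gripper_width: 0.0471
```

Request:
jog_arm(
  rows=[
    [0,[0.196,0.097,0.002],-0.183],
    [0,[0.196,0.097,0.002],-0.183],
    [0,[0.196,0.097,0.002],-0.183],
    [0,[0.196,0.097,0.002],-0.183],
    [0,[0.196,0.097,0.002],-0.183],
  ],
)

```text
clock: 2.48
ee_pos: [0.6484, 0.1844, 0.1961]
tool_rot: [-2.072, -2.359, 0.001]
contact_force: [-0.6, 0.1, -0.1]
gripper_width: 0.0473
```

Request:
jog_arm(
  rows=[
    [0,[0,0,0],0],
    [0,[0,0,0],0],
  ],
)

```text
clock: 2.65
ee_pos: [0.6463, 0.1798, 0.1984]
tool_rot: [2.077, 2.357, -0.004]
contact_force: [-0.5, -0.5, -0.1]
gripper_width: 0.0468
```

```bash
python3 - <<'E'
from plan import *
st()
from h import *
c=cam("top"); crop(c,200,160,130,100,5.8,"d1.png")
c=cam("side"); crop(c,250,100,180,150,4.4,"d2.png")
E
```

```text
t 2.6 ee [0.6463 0.1798 0.1984] yaw 97.2 err [-0.0004 -0.002  -0.0012] dy -0.1 F [-0.5 -0.5 -0.1] w 0.0468 j6 0.06
```

View pics/d2.png

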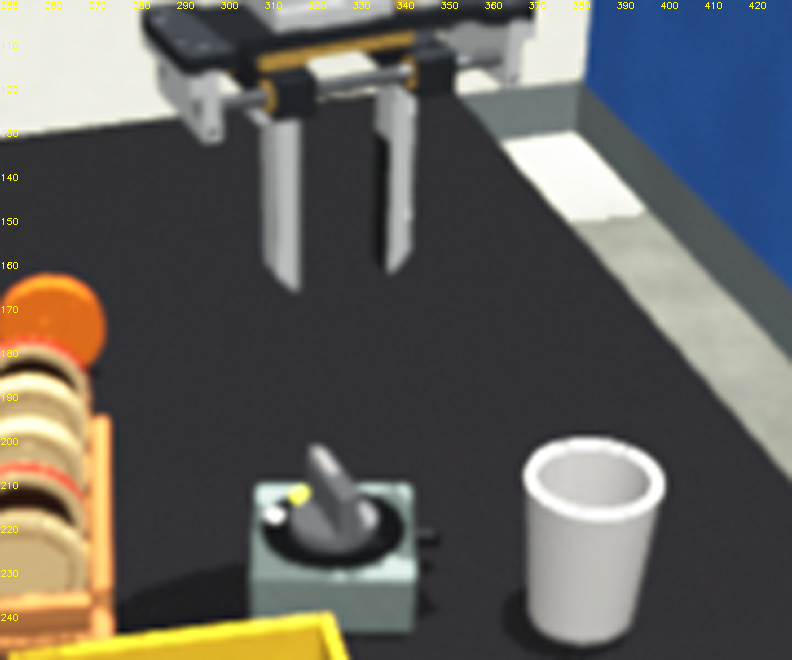

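View pics/d1.png

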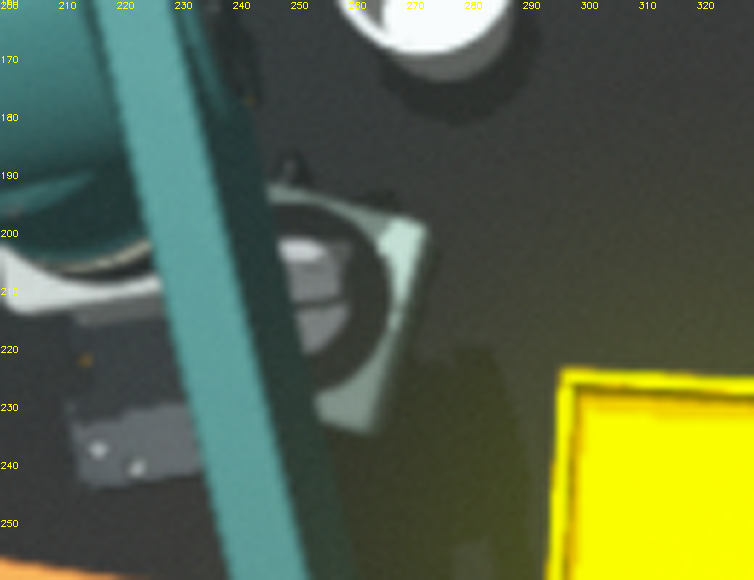

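```bash
python3 - <<'E'
from plan import *
go([(.6465,.1818,.055,97.3,"down")])
E
```

```text
down [-0.0, -0.0, 0.181] -0.0 rows~3.5
   cmd [0.6467 0.1818 0.0548] 97.3
```

Request:
jog_arm(
  rows=[
    [0,[0,0,0.05],0],
    [0,[0,0,0.09],0],
    [0,[0,0,0.13],0],
    [0,[0,0,0.16],0],
    [0,[0,0,0.181],0],
  ],
)

```text
clock: 3.17
ee_pos: [0.6441, 0.179, 0.0519]
tool_rot: [-2.078, -2.354, 0.005]
contact_force: [-0.3, 0.1, -0.6]
gripper_width: 0.0473
```

Request:
jog_arm(
  rows=[
    [0,[0,0,0],0],
    [0,[0,0,0],0],
  ],
)

```text
clock: 3.33
ee_pos: [0.6457, 0.18, 0.0549]
tool_rot: [2.078, 2.356, -0.001]
contact_force: [0.5, 0.2, 0.8]
gripper_width: 0.0471
```

```bash
python3 - <<'E'
from plan import *
st()
from h import *
c=cam("side"); crop(c,280,140,90,90,6.6,"d3.png")
E
```

```text
t 3.3 ee [0.6457 0.18   0.0549] yaw 97.2 err [-0.001  -0.0018  0.0001] dy -0.1 F [0.5 0.2 0.8] w 0.0471 j6 0.06
```

View pics/d3.png

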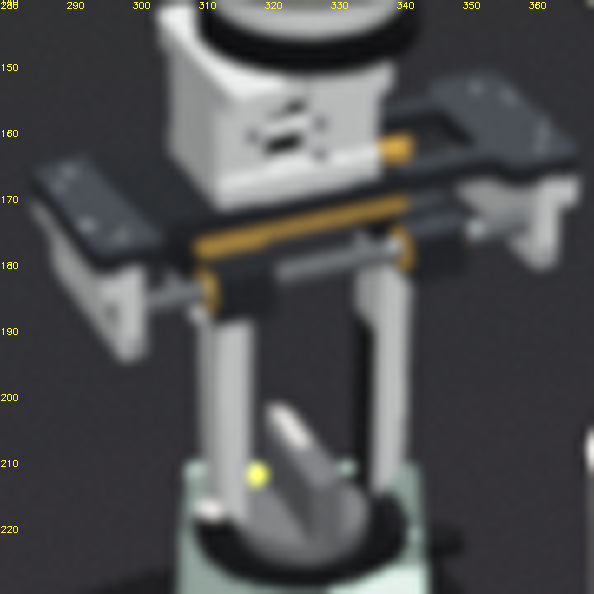

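Request:
jog_arm(
  rows=[
    [-1,[0,0,0],0],
    [-1,[0,0,0],0],
    [-1,[0,0,0],0],
    [-1,[0,0,0],0],
    [-1,[0,0,0],0],
  ],
)

```text
clock: 3.8
ee_pos: [0.6464, 0.1818, 0.0547]
tool_rot: [2.075, 2.358, 0.001]
contact_force: [0.3, -0.5, 0.4]
gripper_width: 0.0171
```

```bash
python3 - <<'E'
from plan import *
st()
E
```

```text
t 3.8 ee [0.6464 0.1818 0.0547] yaw 97.3 err [-0.0002  0.     -0.0001] dy 0.0 F [ 0.3 -0.5  0.4] w 0.0171 j6 0.06
```

Request:
jog_arm(
  rows=[
    [-1,[0,0,0],0],
    [-1,[0,0,0],0],
    [-1,[0,0,0],0],
    [-1,[0,0,0],0],
  ],
)

```text
clock: 4.13
ee_pos: [0.6455, 0.1817, 0.0546]
tool_rot: [-2.075, -2.357, 0.002]
contact_force: [-5.0, -0.3, 4.3]
gripper_width: 0.0127
```

Request:
jog_arm(
  rows=[
    [-1,[0,0,0],-0.053],
    [-1,[0,0,0],-0.106],
    [-1,[0,0,0],-0.159],
    [-1,[0,0,0],-0.212],
    [-1,[0,0,0],-0.265],
  ],
)

```text
clock: 4.55
ee_pos: [0.6451, 0.1815, 0.0545]
tool_rot: [-1.537, -2.737, 0.003]
contact_force: [-6.2, -1.9, 5.2]
gripper_width: 0.0127
```

Request:
jog_arm(
  rows=[
    [-1,[0,0,0],-0.053],
    [-1,[0,0,0],-0.106],
    [-1,[0,0,0],-0.159],
    [-1,[0,0,0],-0.212],
    [-1,[0,0,0],-0.263],
  ],
)

```text
clock: 4.97
ee_pos: [0.6449, 0.1814, 0.0546]
tool_rot: [-0.943, -2.994, 0.003]
contact_force: [-6.1, -1.3, 6.0]
gripper_width: 0.0129
```

Request:
jog_arm(
  rows=[
    [-1,[0,0,0],0],
    [-1,[0,0,0],0],
    [-1,[0,0,0],0],
    [-1,[0,0,0],0],
  ],
)

```text
clock: 5.3
ee_pos: [0.6449, 0.1814, 0.0546]
tool_rot: [-0.949, -2.992, 0.003]
contact_force: [-5.9, -1.4, 6.0]
gripper_width: 0.013
```

```bash
python3 - <<'E'
from plan import *
p,y=load(); save(p,y+.528*90)
st()
from h import *
c=cam("side"); crop(c,280,140,90,90,6.6,"d4.png")
E
```

```text
t 5.3 ee [0.6449 0.1814 0.0546] yaw 144.8 err [-0.0018 -0.0005 -0.0002] dy 0.0 F [-5.9 -1.4  6. ] w 0.0130 j6 -0.77
```

View pics/d4.png

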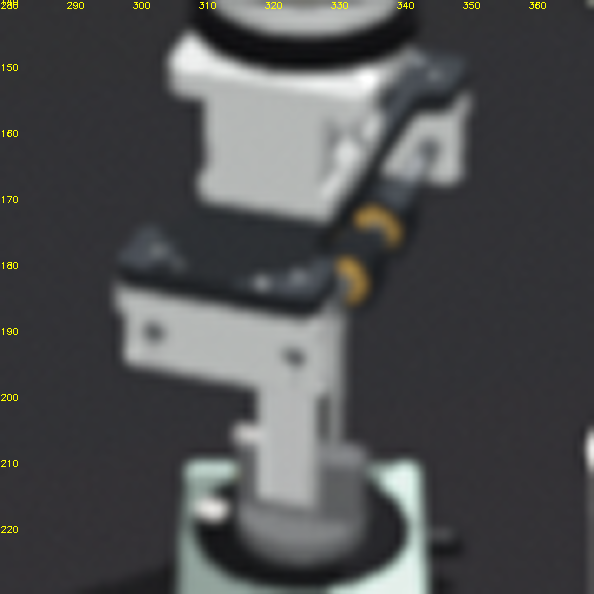

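Request:
jog_arm(
  rows=[
    [0,[0,0,0],0],
    [0,[0,0,0],0],
    [0,[0,0,0],0],
    [0,[0,0,0],0],
  ],
)

```text
clock: 5.68
ee_pos: [0.6467, 0.1818, 0.0539]
tool_rot: [0.95, 2.994, 0.0]
contact_force: [0.5, 0.7, 0.4]
gripper_width: 0.0358
```

Request:
jog_arm(
  rows=[
    [-0.2,[0,0,-0.03],0],
    [-0.2,[0,0,-0.07],0],
    [-0.2,[0,0,-0.11],0],
    [-0.2,[0,0,-0.15],0],
    [-0.2,[0,0,-0.18],0],
  ],
)

```text
clock: 6.1
ee_pos: [0.6472, 0.182, 0.2015]
tool_rot: [0.949, 2.991, 0.003]
contact_force: [0.7, -1.1, 0.4]
gripper_width: 0.0379
```

```bash
python3 - <<'E'
from plan import *
p,y=load(); save(p+[0,0,.144],y)
st()
go([(.475,.184,.17,169.4,"c5")])
E
```

```text
t 6.1 ee [0.6472 0.182  0.2015] yaw 144.8 err [0.0006 0.0001 0.0027] dy 0.0 F [ 0.7 -1.1  0.4] w 0.0379 j6 -0.77
c5 [0.177, -0.122, 0.036] -0.273 rows~4.2
   cmd [0.4747 0.1837 0.17  ] 169.4
```

Request:
jog_arm(
  rows=[
    [-0.2,[0.177,-0.122,0.036],-0.273],
    [-0.2,[0.177,-0.122,0.036],-0.273],
    [-0.2,[0.177,-0.122,0.036],-0.273],
    [-0.2,[0.177,-0.122,0.036],-0.273],
    [-0.2,[0.177,-0.122,0.036],-0.273],
  ],
)

```text
clock: 6.52
ee_pos: [0.467, 0.1833, 0.1661]
tool_rot: [-0.285, -3.12, 0.003]
contact_force: [0.5, 0.1, -0.7]
gripper_width: 0.0378
```

Request:
jog_arm(
  rows=[
    [-0.2,[0,0,0],0],
    [-0.2,[0,0,0],0],
    [-0.2,[0,0,0],0],
  ],
)

```text
clock: 6.77
ee_pos: [0.4765, 0.1838, 0.1706]
tool_rot: [0.292, 3.125, 0.001]
contact_force: [0.3, 0.1, 0.1]
gripper_width: 0.0376
```

```bash
python3 - <<'E'
from plan import *
st()
from h import *
c=cam("top"); crop(c,155,170,150,130,5,"e1.png")
c=cam("side"); crop(c,225,120,120,130,4.6,"e2.png")
E
```

```text
t 6.8 ee [0.4765 0.1838 0.1706] yaw 169.3 err [0.0017 0.0001 0.0006] dy -0.0 F [0.3 0.1 0.1] w 0.0376 j6 -1.13
```

View pics/e1.png

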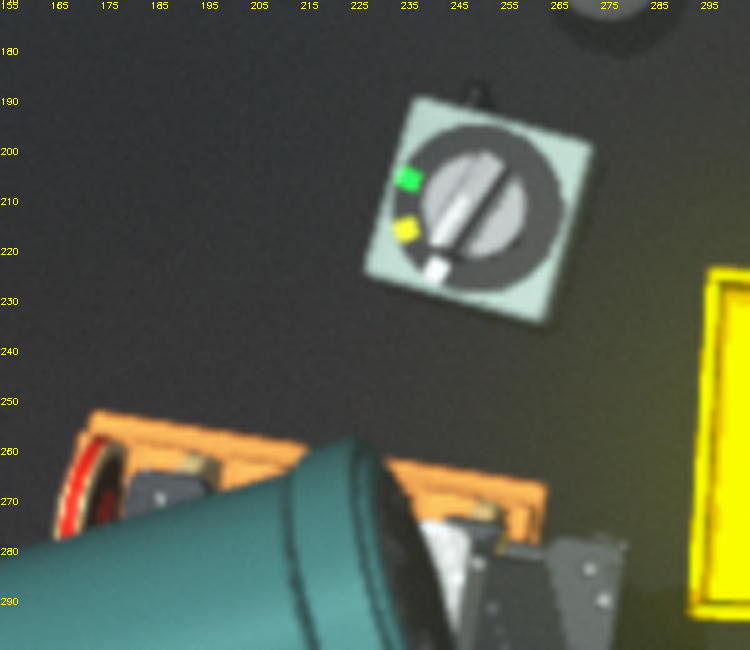

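View pics/e2.png

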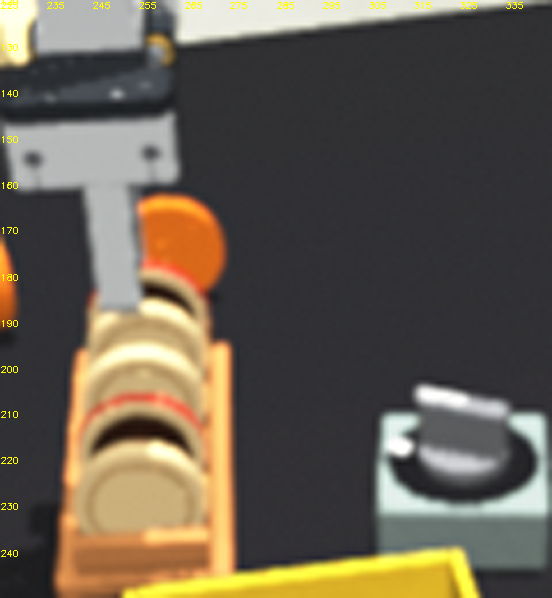

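```bash
python3 - <<'E'
from plan import *
from h import *
c=cam("top")
l=p2w(c,np.array([(438,242),(500,157)])/5-.5+[155,170],.077); d=l[0]-l[1]; print(l,np.degrees(np.arctan2(d[1],d[0])))
go([(.475,.184,.045,169.4,"dn")])
E
```

```text
[[0.6275801  0.19586664 0.077     ]
 [0.66607532 0.16654435 0.077     ]] 142.7030264093816
dn [-0.0, 0.0, 0.156] -0.0 rows~3.0
   cmd [0.4747 0.1837 0.0452] 169.4
```

Request:
jog_arm(
  rows=[
    [-0.2,[0,0,0.04],0],
    [-0.2,[0,0,0.08],0],
    [-0.2,[0,0,0.115],0],
    [-0.2,[0,0,0.14],0],
    [-0.2,[0,0,0.156],0],
  ],
)

```text
clock: 7.33
ee_pos: [0.4737, 0.1831, 0.0415]
tool_rot: [-0.292, -3.124, 0.003]
contact_force: [-0.5, -0.4, 0.7]
gripper_width: 0.0376
```

Request:
jog_arm(
  rows=[
    [-0.2,[0,0,0],0],
    [-0.2,[0,0,0],0],
    [-1,[0,0,0],0],
    [-1,[0,0,0],0],
    [-1,[0,0,0],0],
  ],
)

```text
clock: 7.75
ee_pos: [0.4756, 0.1839, 0.0463]
tool_rot: [0.291, 3.125, 0.002]
contact_force: [0.3, 0.5, 0.1]
gripper_width: 0.0208
```

Request:
jog_arm(
  rows=[
    [-1,[0,0,0],0],
    [-1,[0,0,0],0],
    [-1,[0,0,0],0],
    [-1,[0,0,0],0],
  ],
)

```text
clock: 8.08
ee_pos: [0.4749, 0.1838, 0.0455]
tool_rot: [0.291, 3.126, 0.001]
contact_force: [-0.6, 0.2, 2.5]
gripper_width: 0.0098
```

```bash
python3 - <<'E'
from plan import *
st()
from h import *
c=cam("side"); crop(c,225,120,120,130,4.6,"e3.png")
E
```

```text
t 8.1 ee [0.4749 0.1838 0.0455] yaw 169.4 err [0.0002 0.     0.0003] dy 0.0 F [-0.6  0.2  2.5] w 0.0098 j6 -1.13
```

View pics/e3.png

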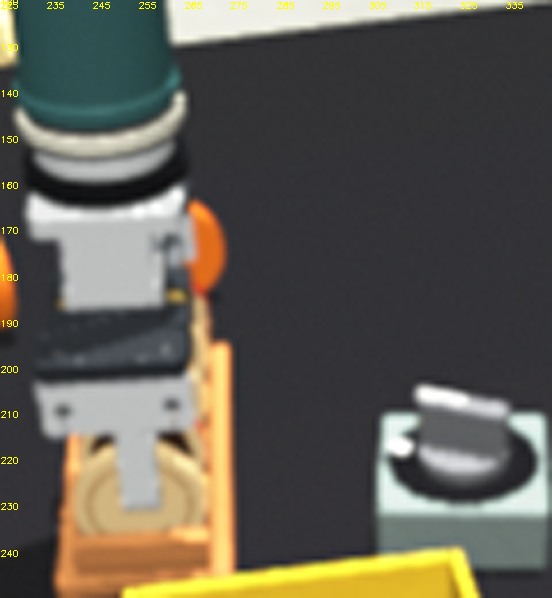

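```bash
python3 - <<'E'
from plan import *
go([(.475,.184,.165,169.4,"up"),(.5017,-.2079,.165,177.4,"travel")])
E
```

```text
up [-0.0, 0.0, -0.15] -0.0 rows~2.9
   cmd [0.4747 0.1837 0.1652] 169.4
travel [-0.062, -0.237, 0.0] -0.045 rows~4.7
travel [-0.045, -0.242, 0.0] -0.044 rows~4.7
   cmd [ 0.502  -0.2082  0.1652] 177.4
```

Request:
jog_arm(
  rows=[
    [-1,[0,0,-0.02],0],
    [-1,[0,0,-0.05],0],
    [-1,[0,0,-0.09],0],
    [-1,[0,0,-0.13],0],
    [-1,[0,0,-0.15],0],
  ],
)

```text
clock: 8.55
ee_pos: [0.4755, 0.184, 0.1686]
tool_rot: [0.291, 3.123, 0.003]
contact_force: [0.3, -0.1, -0.2]
gripper_width: 0.0094
```

Request:
jog_arm(
  rows=[
    [-1,[-0.01,-0.045,0],-0.009],
    [-1,[-0.023,-0.09,0],-0.018],
    [-1,[-0.036,-0.14,0],-0.027],
    [-1,[-0.05,-0.19,0],-0.036],
    [-1,[-0.062,-0.237,0],-0.045],
  ],
)

```text
clock: 8.97
ee_pos: [0.4876, -0.0137, 0.1643]
tool_rot: [-0.179, -3.136, 0.0]
contact_force: [0.6, 0.5, -0.3]
gripper_width: 0.0098
```

Request:
jog_arm(
  rows=[
    [-1,[-0.01,-0.05,0],-0.009],
    [-1,[-0.02,-0.1,0],-0.018],
    [-1,[-0.028,-0.15,0],-0.027],
    [-1,[-0.037,-0.2,0],-0.036],
    [-1,[-0.045,-0.242,0],-0.044],
  ],
)

```text
clock: 9.38
ee_pos: [0.5009, -0.2109, 0.1642]
tool_rot: [-0.073, -3.14, 0.0]
contact_force: [0.2, 0.2, -0.2]
gripper_width: 0.0099
```

Request:
jog_arm(
  rows=[
    [-1,[0,0,0.05],0],
    [-1,[0,0,0.08],0],
    [-1,[0,0,0.09],0],
    [-1,[0,0,0.09],0],
    [-1,[0,0,0.09],0],
  ],
)

```text
clock: 9.8
ee_pos: [0.5017, -0.208, 0.093]
tool_rot: [-0.071, -3.141, -0.0]
contact_force: [0.5, -0.0, 0.2]
gripper_width: 0.0098
```

```bash
python3 - <<'E'
from plan import *
p,y=load(); save(p-[0,0,.072],y)
st()
from h import *
c=cam("side"); crop(c,240,260,140,150,4,"f1.png")
c=cam("top"); crop(c,375,220,140,100,5.6,"f2.png"); crop(c,155,170,205,140,3.9,"f3.png")
E
```

```text
t 9.8 ee [ 0.5017 -0.208   0.093 ] yaw 177.4 err [-0.0003  0.0002 -0.0002] dy 0.0 F [ 0.5 -0.   0.2] w 0.0098 j6 -2.02
```

View pics/f1.png

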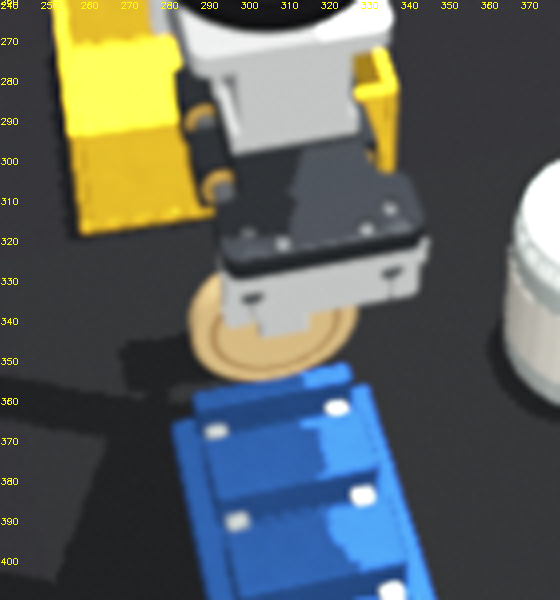

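View pics/f2.png

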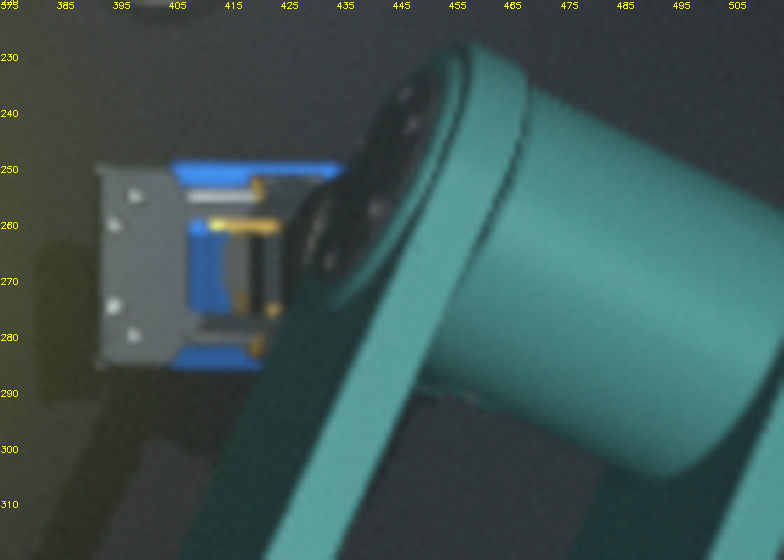

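View pics/f3.png

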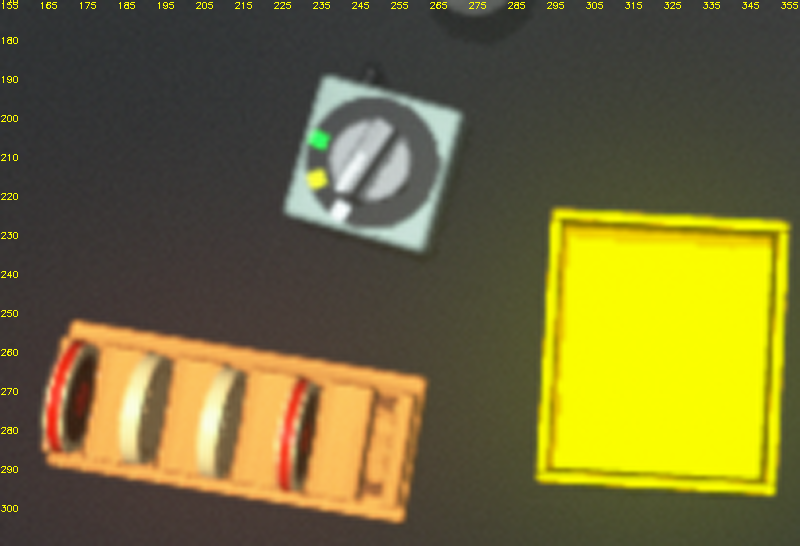

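```bash
cat > ov.py <<'E'
import sys
from h import *
from fit2 import draw, rack
def held(name,u0,v0,w,h,sc,dz=.0005,rk=True):
    q=manip.read_state(); M=R.from_rotvec(q["tool_rot"]).as_matrix(); p=q["ee_pos"]+[0,0,dz]
    L=[[p+M@np.array([.034*np.cos(t),k,.034*np.sin(t)]) for t in np.linspace(0,6.2832,40)] for k in(-.005,.005)]
    if rk: L+=rack((.4977,-.2998),np.radians(-2.6))[0]
    draw(cam("side"),L,u0,v0,w,h,sc,name)
E
python3 -c "
from ov import *
held('f4.png',275,310,70,90,6.6)"|tail -0
```

```text
Exception ignored on flushing sys.stdout:
BrokenPipeError: [Errno 32] Broken pipe
```

View pics/f4.png

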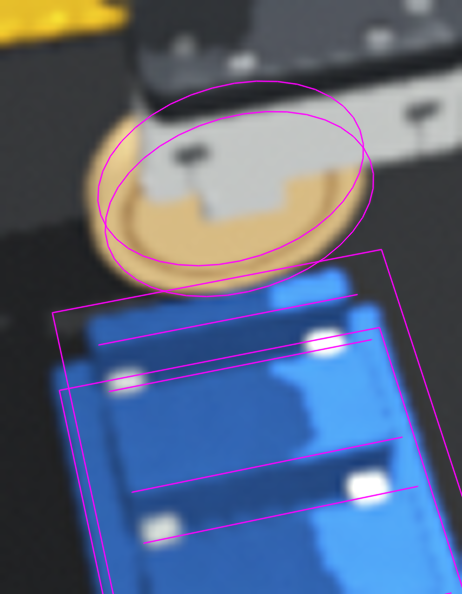

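Request:
jog_arm(
  rows=[
    [-1,[0,0,0.012],0],
    [-1,[0,0,0.024],0],
    [-1,[0,0,0.032],0],
    [-1,[0,0,0.04],0],
    [-1,[0,0,0.04],0],
  ],
)

```text
clock: 10.47
ee_pos: [0.5002, -0.2076, 0.0581]
tool_rot: [-0.072, -3.137, -0.003]
contact_force: [-0.7, -0.0, -1.3]
gripper_width: 0.0098
```

Request:
jog_arm(
  rows=[
    [-1,[0,0,0.007],0],
    [-1,[0,0,0.014],0],
    [-1,[0,0,0.019],0],
    [-1,[0,0,0.019],0],
    [-1,[0,0,0.019],0],
  ],
)

```text
clock: 10.88
ee_pos: [0.5017, -0.2084, 0.0455]
tool_rot: [0.072, 3.141, -0.0]
contact_force: [-0.5, 0.1, 1.6]
gripper_width: 0.0101
```

Seated depth reached with little force. Release, and look.

Request:
jog_arm(
  rows=[
    [-0.3,[0,0,0],0],
    [-0.3,[0,0,0],0],
    [-0.3,[0,0,0],0],
    [-0.3,[0,0,0],0],
  ],
)

```text
clock: 11.22
ee_pos: [0.5016, -0.2083, 0.0454]
tool_rot: [0.072, 3.141, -0.0]
contact_force: [0.1, -0.7, 0.6]
gripper_width: 0.0315
```

Request:
jog_arm(
  rows=[
    [-0.3,[0,0,-0.02],0],
    [-0.2,[0,0,-0.05],0],
    [-0.2,[0,0,-0.09],0],
    [-0.2,[0,0,-0.13],0],
    [-0.2,[0,0,-0.15],0],
  ],
)

```text
clock: 11.63
ee_pos: [0.5031, -0.2091, 0.17]
tool_rot: [0.072, 3.135, -0.005]
contact_force: [0.5, -0.3, 0.7]
gripper_width: 0.0381
```

```bash
python3 - <<'E'
from plan import *
p,y=load(); save(p+[0,0,.8*(.15-.059)],y)
st()
from h import *
c=cam("side"); crop(c,240,260,140,150,4,"g1.png")
E
```

```text
t 11.6 ee [ 0.5031 -0.2091  0.17  ] yaw 177.4 err [ 0.0011 -0.0009  0.004 ] dy 0.0 F [ 0.5 -0.3  0.7] w 0.0381 j6 -2.02
```

View pics/g1.png

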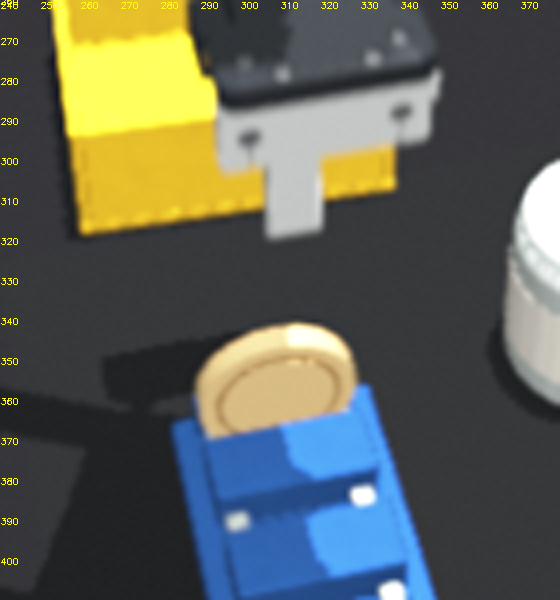

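```bash
python3 - <<'E'
from plan import *
go([(.4832,.2290,.165,169.4,"travel"),(.4832,.2290,.045,169.4,"dn"),(.4832,.2290,.165,169.4,"up"),(.525,-.018,.165,175,"crate"),(.525,-.018,.065,175,"low"),(.525,-.018,.165,175,"up"),(.4917,.2742,.165,169.4,"to c3")])
E
```

```text
travel [0.016, 0.182, 0.0] 0.03 rows~3.5
travel [0.025, 0.18, 0.001] 0.029 rows~3.5
travel [0.033, 0.18, 0.0] 0.03 rows~3.5
   cmd [0.4831 0.2293 0.1652] 169.4
dn [-0.0, -0.0, 0.15] -0.0 rows~2.9
   cmd [0.4831 0.2293 0.0452] 169.4
up [-0.0, -0.0, -0.15] -0.0 rows~2.9
   cmd [0.4831 0.2293 0.1652] 169.4
crate [-0.054, -0.147, 0.0] -0.031 rows~3.0
crate [-0.047, -0.15, 0.0] -0.032 rows~3.0
   cmd [ 0.5247 -0.0183  0.1652] 175.0
low [-0.0, 0.0, 0.125] 0.0 rows~2.4
   cmd [ 0.5247 -0.0183  0.0652] 175.0
up [-0.0, 0.0, -0.125] 0.0 rows~2.4
   cmd [ 0.5247 -0.0183  0.1652] 175.0
to c3 [0.036, 0.18, 0.0] 0.031 rows~3.5
to c3 [0.046, 0.179, 0.0] 0.032 rows~3.5
   cmd [0.4914 0.2746 0.1652] 169.4
```

Request:
jog_arm(
  rows=[
    [-0.2,[0.016,0.182,0],0.03],
    [-0.2,[0.016,0.182,0],0.03],
    [-0.2,[0.016,0.182,0],0.03],
    [-0.2,[0.016,0.182,0],0.03],
  ],
)

```text
clock: 12.02
ee_pos: [0.4945, -0.0586, 0.1644]
tool_rot: [-0.142, -3.137, -0.003]
contact_force: [0.7, 0.1, -0.0]
gripper_width: 0.0375
```

Request:
jog_arm(
  rows=[
    [-0.2,[0.025,0.18,0.001],0.029],
    [-0.2,[0.025,0.18,0.001],0.029],
    [-0.2,[0.025,0.18,0.001],0.029],
    [-0.2,[0.025,0.18,0.001],0.029],
  ],
)

```text
clock: 12.35
ee_pos: [0.4877, 0.0869, 0.1635]
tool_rot: [-0.212, -3.133, -0.003]
contact_force: [-0.3, 0.2, -0.1]
gripper_width: 0.0378
```

Request:
jog_arm(
  rows=[
    [-0.2,[0.033,0.18,0],0.03],
    [-0.2,[0.033,0.18,0],0.03],
    [-0.2,[0.033,0.18,0],0.03],
    [-0.2,[0.033,0.18,0],0.03],
    [-0.2,[0.033,0.18,0],0.03],
  ],
)

```text
clock: 12.77
ee_pos: [0.4813, 0.2333, 0.1631]
tool_rot: [-0.282, -3.127, -0.001]
contact_force: [-0.1, -0.0, -0.2]
gripper_width: 0.0372
```

```bash
python3 - <<'E'
from h import *
q=manip.read_state();print(q["clock"],q["ee_pos"],q["gripper_width"])
c=cam("side"); crop(c,225,120,120,130,4.6,"h1.png")
E
```

```text
12.7667 [0.48132031 0.23326131 0.16308761] 0.03724627098003728
```

View pics/h1.png

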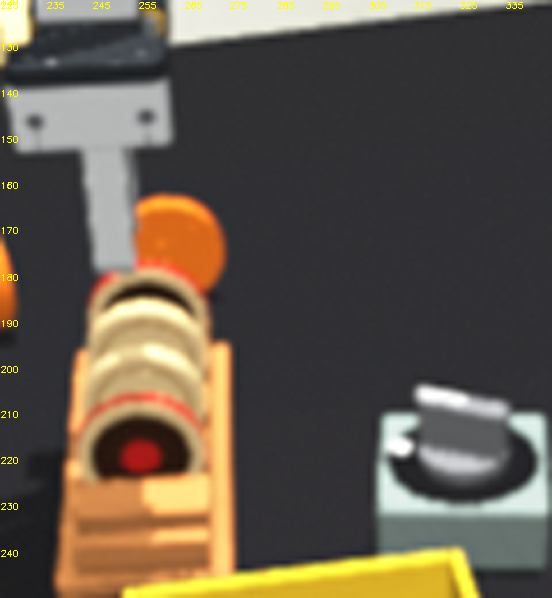

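Request:
jog_arm(
  rows=[
    [-0.2,[0,0,0.04],0],
    [-0.2,[0,0,0.08],0],
    [-0.2,[0,0,0.115],0],
    [-0.2,[0,0,0.135],0],
    [-0.2,[0,0,0.15],0],
  ],
)

```text
clock: 13.23
ee_pos: [0.481, 0.2269, 0.0414]
tool_rot: [-0.294, -3.124, 0.005]
contact_force: [-0.5, 0.3, -0.3]
gripper_width: 0.0377
```

Request:
jog_arm(
  rows=[
    [-0.2,[0,0,0],0],
    [-0.2,[0,0,0],0],
    [-1,[0,0,0],0],
    [-1,[0,0,0],0],
    [-1,[0,0,0],0],
  ],
)

```text
clock: 13.65
ee_pos: [0.4838, 0.2295, 0.0464]
tool_rot: [0.291, 3.125, 0.002]
contact_force: [-0.3, 1.2, 0.3]
gripper_width: 0.0214
```

Request:
jog_arm(
  rows=[
    [-1,[0,0,0],0],
    [-1,[0,0,0],0],
    [-1,[0,0,0],0],
    [-1,[0,0,0],0],
  ],
)

```text
clock: 13.98
ee_pos: [0.4832, 0.2294, 0.0455]
tool_rot: [0.291, 3.127, 0.001]
contact_force: [0.3, 0.1, 3.4]
gripper_width: 0.0096
```

Request:
jog_arm(
  rows=[
    [-1,[0,0,-0.02],0],
    [-1,[0,0,-0.05],0],
    [-1,[0,0,-0.09],0],
    [-1,[0,0,-0.13],0],
    [-1,[0,0,-0.15],0],
  ],
)

```text
clock: 14.4
ee_pos: [0.484, 0.2298, 0.1687]
tool_rot: [0.29, 3.123, 0.004]
contact_force: [-0.4, -0.2, 0.1]
gripper_width: 0.01
```

```bash
python3 - <<'E'
from h import *
q=manip.read_state();print(q["clock"],q["ee_pos"],q["gripper_width"])
c=cam("top"); crop(c,150,130,370,180,2.1,"h2.png")
c=cam("side"); crop(c,200,100,240,240,2.4,"h3.png")
E
```

```text
14.4 [0.48395981 0.22980805 0.16874706] 0.010012779409266483
```

View pics/h2.png

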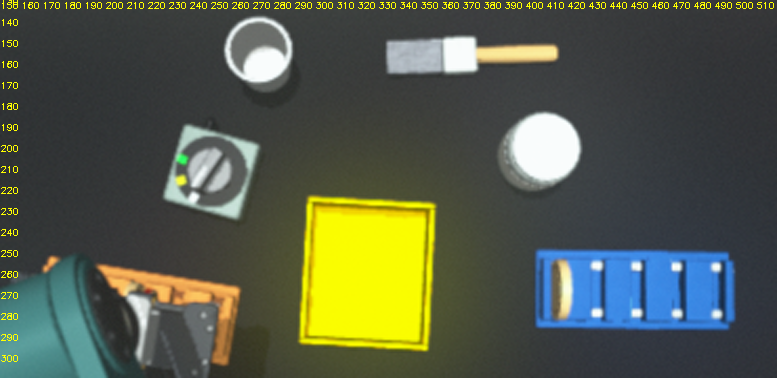

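View pics/h3.png

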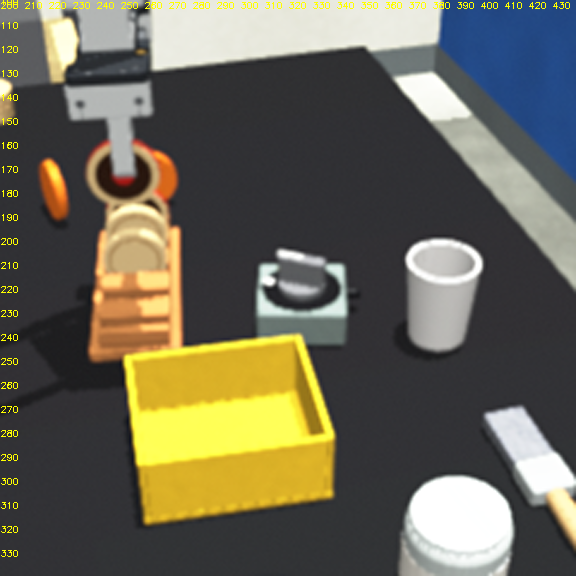

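Request:
jog_arm(
  rows=[
    [-1,[-0.018,-0.05,0],-0.01],
    [-1,[-0.036,-0.1,0],-0.02],
    [-1,[-0.054,-0.147,0],-0.031],
    [-1,[-0.054,-0.147,0],-0.031],
  ],
)

```text
clock: 14.83
ee_pos: [0.5033, 0.0992, 0.162]
tool_rot: [-0.225, -3.13, 0.008]
contact_force: [-0.3, 0.6, -0.9]
gripper_width: 0.01
```

Request:
jog_arm(
  rows=[
    [-1,[-0.016,-0.05,0],-0.01],
    [-1,[-0.032,-0.1,0],-0.02],
    [-1,[-0.047,-0.15,0],-0.032],
    [-1,[-0.047,-0.15,0],-0.032],
    [-1,[-0.047,-0.15,0],-0.032],
  ],
)

```text
clock: 15.25
ee_pos: [0.5234, -0.0198, 0.1622]
tool_rot: [-0.143, -3.134, -0.001]
contact_force: [-0.5, 0.3, -0.8]
gripper_width: 0.01
```

Request:
jog_arm(
  rows=[
    [-1,[0,0,0.04],0],
    [-1,[0,0,0.08],0],
    [-1,[0,0,0.11],0],
    [-1,[0,0,0.125],0],
    [-1,[0,0,0.125],0],
  ],
)

```text
clock: 15.67
ee_pos: [0.5209, -0.0164, 0.0601]
tool_rot: [-0.133, -3.13, -0.002]
contact_force: [-0.1, -0.9, -1.0]
gripper_width: 0.0096
```

Request:
jog_arm(
  rows=[
    [-0.4,[0,0,0],0],
    [-0.4,[0,0,0],0],
    [-0.4,[0,0,0],0],
    [-0.4,[0,0,0],0],
    [-0.4,[0,0,0],0],
  ],
)

```text
clock: 16.08
ee_pos: [0.5253, -0.0184, 0.0662]
tool_rot: [0.136, 3.136, -0.001]
contact_force: [0.1, 0.3, 0.1]
gripper_width: 0.0282
```

Request:
jog_arm(
  rows=[
    [-0.2,[0,0,-0.03],0],
    [-0.2,[0,0,-0.07],0],
    [-0.2,[0,0,-0.11],0],
    [-0.2,[0,0,-0.125],0],
  ],
)

```text
clock: 16.42
ee_pos: [0.5267, -0.0188, 0.1705]
tool_rot: [0.136, 3.129, -0.002]
contact_force: [0.3, 0.4, 0.9]
gripper_width: 0.0376
```

Request:
jog_arm(
  rows=[
    [-0.2,[0.036,0.18,0],0.031],
    [-0.2,[0.036,0.18,0],0.031],
    [-0.2,[0.036,0.18,0],0.031],
    [-0.2,[0.036,0.18,0],0.031],
  ],
)

```text
clock: 16.75
ee_pos: [0.5072, 0.131, 0.1645]
tool_rot: [-0.209, -3.134, -0.003]
contact_force: [-1.0, 0.7, -0.7]
gripper_width: 0.0376
```

Request:
jog_arm(
  rows=[
    [-0.2,[0.046,0.179,0],0.032],
    [-0.2,[0.046,0.179,0],0.032],
    [-0.2,[0.046,0.179,0],0.032],
    [-0.2,[0.046,0.179,0],0.032],
    [-0.2,[0.046,0.179,0],0.032],
  ],
)

```text
clock: 17.17
ee_pos: [0.4895, 0.2788, 0.1638]
tool_rot: [-0.282, -3.128, -0.002]
contact_force: [0.6, -0.4, 0.1]
gripper_width: 0.0374
```

```bash
python3 - <<'E'
from plan import *
st()
from h import *
c=cam("top"); crop(c,150,130,370,180,2.1,"i2.png")
c=cam("side"); crop(c,200,100,240,240,2.4,"i3.png")
E
```

```text
t 17.2 ee [0.4895 0.2788 0.1638] yaw 169.7 err [-0.0018  0.0043 -0.0014] dy 0.3 F [ 0.6 -0.4  0.1] w 0.0374 j6 -0.98
```

View pics/i2.png

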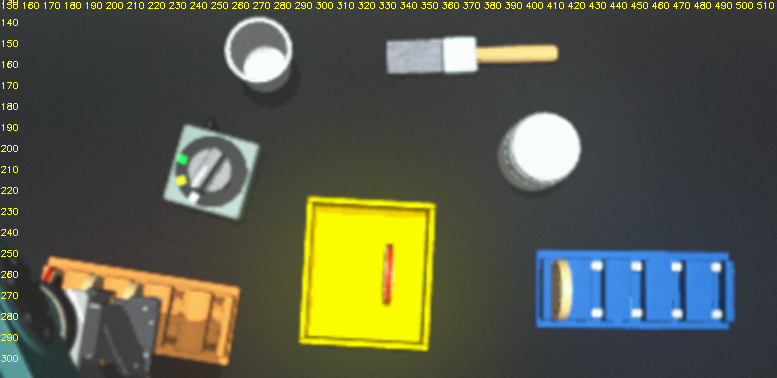

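View pics/i3.png

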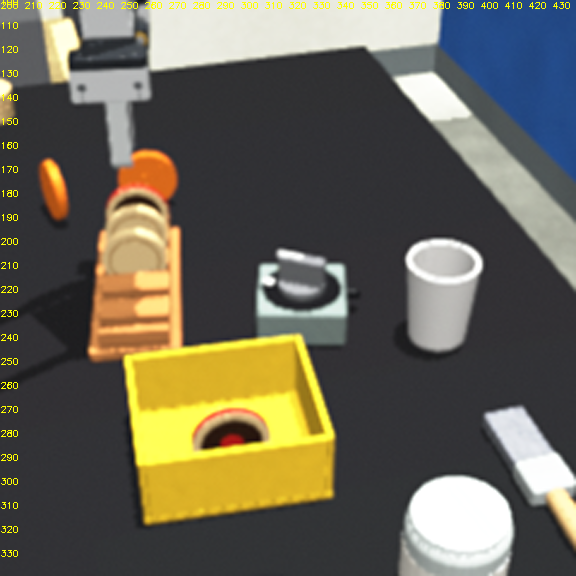

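```bash
python3 - <<'E'
from plan import *
go([(.4917,.2742,.045,169.4,"dn"),(.4917,.2742,.165,169.4,"up"),(.4975,-.2999,.165,177.4,"travel"),(.4975,-.2999,.095,177.4,"low"),(.4975,-.2999,.062,177.4,"ins"),(.4975,-.2999,.0452,177.4,"ins"),(.4975,-.2999,.165,177.4,"up"),(.5002,.3194,.165,169.4,"to c2")])
E
```

```text
dn [-0.001, -0.0, 0.15] -0.0 rows~2.9
   cmd [0.4921 0.2744 0.0452] 169.4
up [0.0, -0.0, -0.15] -0.0 rows~2.9
   cmd [0.4921 0.2744 0.1652] 169.4
travel [-0.046, -0.235, 0.0] -0.03 rows~4.6
travel [-0.036, -0.236, 0.0] -0.03 rows~4.6
travel [-0.024, -0.239, 0.0] -0.029 rows~4.6
   cmd [ 0.4977 -0.3003  0.1652] 177.4
low [0.0, 0.0, 0.088] -0.0 rows~1.7
   cmd [ 0.4977 -0.3003  0.0948] 177.4
ins [0.0, 0.0, 0.041] -0.0 rows~0.8
   cmd [ 0.4977 -0.3003  0.062 ] 177.4
ins [0.0, 0.0, 0.021] -0.0 rows~0.4
   cmd [ 0.4977 -0.3003  0.0452] 177.4
up [0.0, 0.0, -0.15] -0.0 rows~2.9
   cmd [ 0.4977 -0.3003  0.1652] 177.4
to c2 [0.008, 0.193, 0.0] 0.022 rows~3.7
to c2 [0.015, 0.194, 0.0] 0.022 rows~3.7
to c2 [0.021, 0.192, 0.0] 0.022 rows~3.7
to c2 [0.028, 0.192, 0.0] 0.023 rows~3.7
   cmd [0.5006 0.3197 0.1652] 169.4
```

Request:
jog_arm(
  rows=[
    [-0.2,[0,0,0.04],0],
    [-0.2,[0,0,0.08],0],
    [-0.2,[0,0,0.115],0],
    [-0.2,[0,0,0.135],0],
    [-0.2,[0,0,0.15],0],
  ],
)

```text
clock: 17.68
ee_pos: [0.4899, 0.2719, 0.0418]
tool_rot: [-0.295, -3.124, 0.004]
contact_force: [0.0, 0.5, -0.6]
gripper_width: 0.0375
```

Request:
jog_arm(
  rows=[
    [-0.2,[0,0,0],0],
    [-0.2,[0,0,0],0],
    [-1,[0,0,0],0],
    [-1,[0,0,0],0],
    [-1,[0,0,0],0],
  ],
)

```text
clock: 18.1
ee_pos: [0.4921, 0.2748, 0.0464]
tool_rot: [0.291, 3.125, 0.002]
contact_force: [0.3, -0.4, 0.5]
gripper_width: 0.021
```

Request:
jog_arm(
  rows=[
    [-1,[0,0,0],0],
    [-1,[0,0,0],0],
    [-1,[0,0,0],0],
    [-1,[0,0,0],0],
  ],
)

```text
clock: 18.43
ee_pos: [0.4914, 0.2747, 0.0455]
tool_rot: [0.291, 3.127, 0.001]
contact_force: [-0.3, 0.1, 2.3]
gripper_width: 0.0092
```

Request:
jog_arm(
  rows=[
    [-1,[0,0,-0.02],0],
    [-1,[0,0,-0.05],0],
    [-1,[0,0,-0.09],0],
    [-1,[0,0,-0.13],0],
    [-1,[0,0,-0.15],0],
  ],
)

```text
clock: 18.85
ee_pos: [0.4922, 0.2751, 0.1688]
tool_rot: [0.29, 3.123, 0.004]
contact_force: [0.1, 0.3, 0.1]
gripper_width: 0.0098
```

Request:
jog_arm(
  rows=[
    [-1,[-0.008,-0.04,0],-0.006],
    [-1,[-0.017,-0.09,0],-0.012],
    [-1,[-0.027,-0.14,0],-0.018],
    [-1,[-0.037,-0.19,0],-0.024],
    [-1,[-0.046,-0.235,0],-0.03],
  ],
)

```text
clock: 19.27
ee_pos: [0.4918, 0.081, 0.1644]
tool_rot: [-0.216, -3.134, 0.001]
contact_force: [0.8, -0.4, 0.0]
gripper_width: 0.0097
```

Request:
jog_arm(
  rows=[
    [-1,[-0.007,-0.047,0],-0.006],
    [-1,[-0.014,-0.094,0],-0.012],
    [-1,[-0.021,-0.141,0],-0.018],
    [-1,[-0.028,-0.188,0],-0.024],
    [-1,[-0.036,-0.236,0],-0.03],
  ],
)

```text
clock: 19.68
ee_pos: [0.4943, -0.1096, 0.1644]
tool_rot: [-0.142, -3.138, -0.0]
contact_force: [-0.1, 0.8, 0.6]
gripper_width: 0.0101
```

Request:
jog_arm(
  rows=[
    [-1,[-0.006,-0.05,0],-0.006],
    [-1,[-0.012,-0.1,0],-0.012],
    [-1,[-0.018,-0.15,0],-0.018],
    [-1,[-0.022,-0.2,0],-0.024],
    [-1,[-0.024,-0.239,0],-0.029],
  ],
)

```text
clock: 20.1
ee_pos: [0.4959, -0.3031, 0.164]
tool_rot: [-0.074, -3.14, 0.0]
contact_force: [0.9, -0.5, -1.2]
gripper_width: 0.0097
```

Request:
jog_arm(
  rows=[
    [-1,[0.001,0,0.03],0],
    [-1,[0.001,0,0.06],0],
    [-1,[0.001,0,0.088],0],
    [-1,[0.001,0,0.088],0],
    [-1,[0.001,0,0.088],0],
  ],
)

```text
clock: 20.52
ee_pos: [0.4946, -0.2994, 0.0925]
tool_rot: [-0.072, -3.137, -0.004]
contact_force: [-0.5, -0.2, 0.8]
gripper_width: 0.0097
```

```bash
sed -i '/^print\|print("yaw"/d; s/; print(top.round(4))//; s/; print("yaw".*$//' fit2.py; sed -n 1,10p fit2.py; python3 -c "
from ov import *
held('j4.png',290,370,90,110,5.4)
q=manip.read_state(); print(q['clock'],q['ee_pos'],q['contact_force'])"
```

```text
from h import *
from scipy.optimize import least_squares
c=cam("top"); s=cam("side")
def f(cr,u0,v0,sc): return np.array([[x/sc-.5+u0,y/sc-.5+v0] for x,y in cr])
top=p2w(c,f([(66,425),(158,440),(248,457),(342,467),(432,483)],155,180,4.6),.080)
yd=np.radians(-2.6)
def rack(p,yaw):
    L=[]; M=lambda x,y,z:[p[0]+np.cos(yaw)*x-np.sin(yaw)*y,p[1]+np.sin(yaw)*x+np.cos(yaw)*y,z]
    for z in (0,.034):
        q=[M(a,b,z) for a,b in [(-.045,-.1125),(.045,-.1125),(.045,.1125),(-.045,.1125),(-.045,-.1125)]]; L.append(q)
20.6667 [ 0.49684631 -0.30071006  0.096432  ] [ 0.44297712 -0.32534832  0.32705497]
```

View pics/j4.png

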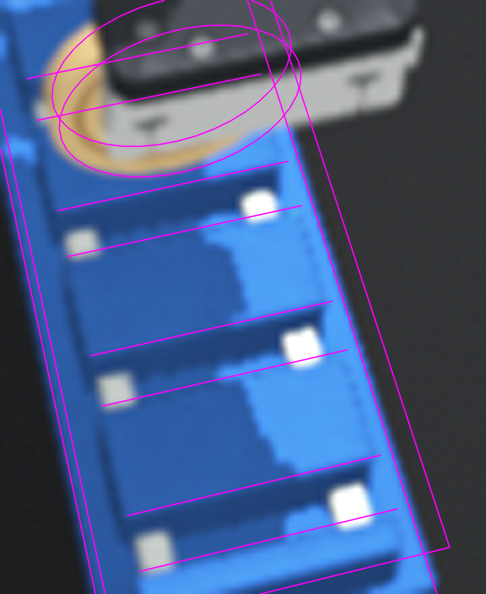

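Request:
jog_arm(
  rows=[
    [-1,[0,0,0.012],0],
    [-1,[0,0,0.024],0],
    [-1,[0,0,0.034],0],
    [-1,[0,0,0.041],0],
    [-1,[0,0,0.041],0],
  ],
)

```text
clock: 21.08
ee_pos: [0.4945, -0.2992, 0.0591]
tool_rot: [-0.072, -3.137, -0.004]
contact_force: [-0.6, 0.3, -1.4]
gripper_width: 0.0097
```

Request:
jog_arm(
  rows=[
    [-1,[0,0,0.007],0],
    [-1,[0,0,0.014],0],
    [-1,[0,0,0.021],0],
    [-1,[0,0,0.021],0],
    [-1,[0,0,0.021],0],
  ],
)

```text
clock: 21.5
ee_pos: [0.4966, -0.3006, 0.0454]
tool_rot: [0.072, 3.139, -0.002]
contact_force: [0.5, -0.6, 3.4]
gripper_width: 0.0099
```

Request:
jog_arm(
  rows=[
    [-0.3,[0,0,0],0],
    [-0.3,[0,0,0],0],
    [-0.3,[0,0,0],0],
    [-0.3,[0,0,0],0],
  ],
)

```text
clock: 21.83
ee_pos: [0.4954, -0.3, 0.0442]
tool_rot: [-0.072, -3.14, -0.001]
contact_force: [0.3, -0.1, 0.8]
gripper_width: 0.0319
```

Request:
jog_arm(
  rows=[
    [-0.3,[0,0,-0.02],0],
    [-0.2,[0,0,-0.05],0],
    [-0.2,[0,0,-0.09],0],
    [-0.2,[0,0,-0.13],0],
    [-0.2,[0,0,-0.15],0],
  ],
)

```text
clock: 22.25
ee_pos: [0.4969, -0.3011, 0.1691]
tool_rot: [0.072, 3.136, -0.006]
contact_force: [0.9, 0.3, 1.0]
gripper_width: 0.0371
```

```bash
python3 - <<'E'
from h import *
c=cam("side"); crop(c,240,260,140,200,3,"k1.png")
E
```

```text
(no output)
```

View pics/k1.png

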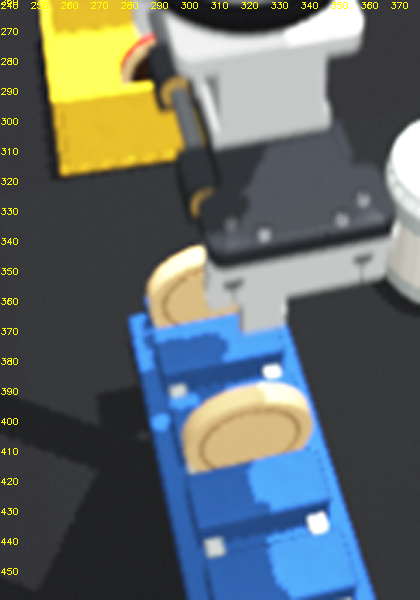

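Request:
jog_arm(
  rows=[
    [-0.2,[0.008,0.193,0],0.022],
    [-0.2,[0.008,0.193,0],0.022],
    [-0.2,[0.008,0.193,0],0.022],
    [-0.2,[0.008,0.193,0],0.022],
  ],
)

```text
clock: 22.63
ee_pos: [0.4955, -0.1427, 0.1633]
tool_rot: [-0.125, -3.137, -0.003]
contact_force: [0.3, -0.4, -0.3]
gripper_width: 0.038
```

Request:
jog_arm(
  rows=[
    [-0.2,[0.015,0.194,0],0.022],
    [-0.2,[0.015,0.194,0],0.022],
    [-0.2,[0.015,0.194,0],0.022],
    [-0.2,[0.015,0.194,0],0.022],
  ],
)

```text
clock: 22.97
ee_pos: [0.4958, 0.013, 0.1634]
tool_rot: [-0.178, -3.135, -0.001]
contact_force: [0.6, -0.2, 0.4]
gripper_width: 0.0379
```

Request:
jog_arm(
  rows=[
    [-0.2,[0.021,0.192,0],0.022],
    [-0.2,[0.021,0.192,0],0.022],
    [-0.2,[0.021,0.192,0],0.022],
    [-0.2,[0.021,0.192,0],0.022],
  ],
)

```text
clock: 23.3
ee_pos: [0.4967, 0.1676, 0.1633]
tool_rot: [-0.231, -3.131, -0.001]
contact_force: [-0.2, -0.1, 0.1]
gripper_width: 0.0374
```

Request:
jog_arm(
  rows=[
    [-0.2,[0.028,0.192,0],0.023],
    [-0.2,[0.028,0.192,0],0.023],
    [-0.2,[0.028,0.192,0],0.023],
    [-0.2,[0.028,0.192,0],0.023],
    [-0.2,[0.028,0.192,0],0.023],
  ],
)

```text
clock: 23.72
ee_pos: [0.4969, 0.3249, 0.1624]
tool_rot: [-0.281, -3.126, -0.002]
contact_force: [0.2, -1.3, -0.5]
gripper_width: 0.0374
```

```bash
python3 - <<'E'
from plan import *
st()
from h import *
c=cam("side"); crop(c,200,100,180,240,2.4,"k3.png")
go([(.5002,.3194,.045,169.4,"dn"),(.5002,.3194,.165,169.4,"up"),(.4933,-.3922,.165,177.4,"travel"),(.4933,-.3922,.095,177.4,"low")])
E
```

```text
t 23.7 ee [0.4969 0.3249 0.1624] yaw 169.7 err [-0.0037  0.0052 -0.0028] dy 0.4 F [ 0.2 -1.3 -0.5] w 0.0374 j6 -0.91
dn [0.0, -0.0, 0.15] -0.0 rows~2.9
   cmd [0.5006 0.3197 0.0452] 169.4
up [0.0, -0.0, -0.15] -0.0 rows~2.9
   cmd [0.5006 0.3197 0.1652] 169.4
travel [-0.039, -0.219, 0.0] -0.022 rows~4.3
travel [-0.031, -0.22, 0.0] -0.023 rows~4.3
travel [-0.023, -0.222, 0.0] -0.022 rows~4.3
travel [-0.016, -0.221, 0.0] -0.022 rows~4.3
   cmd [ 0.4934 -0.3918  0.1652] 177.4
low [0.0, -0.0, 0.088] -0.0 rows~1.7
   cmd [ 0.4934 -0.3918  0.0948] 177.4
```

View pics/k3.png

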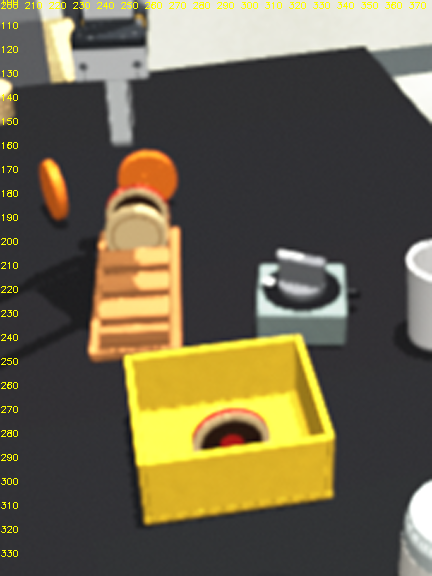

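Request:
jog_arm(
  rows=[
    [-0.2,[0,0,0.04],0],
    [-0.2,[0,0,0.08],0],
    [-0.2,[0,0,0.115],0],
    [-0.2,[0,0,0.135],0],
    [-0.2,[0,0,0.15],0],
  ],
)

```text
clock: 24.18
ee_pos: [0.4969, 0.3171, 0.041]
tool_rot: [-0.293, -3.123, 0.006]
contact_force: [-0.3, 0.4, -0.0]
gripper_width: 0.0376
```

Request:
jog_arm(
  rows=[
    [-0.2,[0,0,0],0],
    [-0.2,[0,0,0],0],
    [-1,[0,0,0],0],
    [-1,[0,0,0],0],
    [-1,[0,0,0],0],
  ],
)

```text
clock: 24.6
ee_pos: [0.4997, 0.3202, 0.0465]
tool_rot: [0.291, 3.125, 0.003]
contact_force: [0.4, 0.4, 0.2]
gripper_width: 0.0211
```

Request:
jog_arm(
  rows=[
    [-1,[0,0,0],0],
    [-1,[0,0,0],0],
    [-1,[0,0,0],0],
    [-1,[0,0,0],0],
  ],
)

```text
clock: 24.93
ee_pos: [0.4991, 0.32, 0.0456]
tool_rot: [0.291, 3.127, 0.001]
contact_force: [0.0, -0.7, 3.1]
gripper_width: 0.0096
```

Request:
jog_arm(
  rows=[
    [-1,[0,0,-0.02],0],
    [-1,[0,0,-0.05],0],
    [-1,[0,0,-0.09],0],
    [-1,[0,0,-0.13],0],
    [-1,[0,0,-0.15],0],
  ],
)

```text
clock: 25.35
ee_pos: [0.4997, 0.3205, 0.1689]
tool_rot: [0.29, 3.123, 0.005]
contact_force: [-0.2, 0.7, 0.9]
gripper_width: 0.0098
```

Request:
jog_arm(
  rows=[
    [-1,[-0.008,-0.045,0],-0.005],
    [-1,[-0.016,-0.09,0],-0.01],
    [-1,[-0.024,-0.135,0],-0.015],
    [-1,[-0.032,-0.18,0],-0.02],
    [-1,[-0.039,-0.219,0],-0.022],
  ],
)

```text
clock: 25.77
ee_pos: [0.4963, 0.1399, 0.1643]
tool_rot: [-0.236, -3.132, 0.001]
contact_force: [0.7, -0.2, -0.7]
gripper_width: 0.0097
```

Request:
jog_arm(
  rows=[
    [-1,[-0.006,-0.045,0],-0.005],
    [-1,[-0.012,-0.09,0],-0.01],
    [-1,[-0.019,-0.135,0],-0.015],
    [-1,[-0.026,-0.18,0],-0.02],
    [-1,[-0.031,-0.22,0],-0.023],
  ],
)

```text
clock: 26.18
ee_pos: [0.4944, -0.0379, 0.1644]
tool_rot: [-0.181, -3.136, 0.0]
contact_force: [0.9, 0.0, -1.4]
gripper_width: 0.0097
```

Request:
jog_arm(
  rows=[
    [-1,[-0.005,-0.045,0],-0.005],
    [-1,[-0.01,-0.09,0],-0.01],
    [-1,[-0.014,-0.135,0],-0.015],
    [-1,[-0.019,-0.18,0],-0.02],
    [-1,[-0.023,-0.222,0],-0.022],
  ],
)

```text
clock: 26.6
ee_pos: [0.4923, -0.2163, 0.1643]
tool_rot: [-0.126, -3.139, -0.0]
contact_force: [1.1, -0.1, -1.0]
gripper_width: 0.0098
```

Request:
jog_arm(
  rows=[
    [-1,[-0.004,-0.045,0],-0.005],
    [-1,[-0.007,-0.09,0],-0.01],
    [-1,[-0.01,-0.135,0],-0.015],
    [-1,[-0.013,-0.18,0],-0.02],
    [-1,[-0.016,-0.221,0],-0.022],
  ],
)

```text
clock: 27.02
ee_pos: [0.4908, -0.3937, 0.164]
tool_rot: [-0.072, -3.14, -0.001]
contact_force: [0.1, 0.4, -0.3]
gripper_width: 0.01
```

Request:
jog_arm(
  rows=[
    [-1,[0,0,0.03],0],
    [-1,[0,0,0.06],0],
    [-1,[0,0,0.088],0],
    [-1,[0,0,0.088],0],
    [-1,[0,0,0.088],0],
  ],
)

```text
clock: 27.43
ee_pos: [0.4904, -0.3908, 0.0922]
tool_rot: [-0.072, -3.137, -0.005]
contact_force: [1.3, -0.2, 0.0]
gripper_width: 0.0099
```

```bash
python3 -c "
from ov import *
import plan
held('l4.png',300,390,110,90,6)
plan.st()"
```

```text
t 27.6 ee [ 0.4924 -0.3924  0.0966] yaw 177.4 err [-0.0009 -0.0006  0.0018] dy 0.0 F [ 0.4 -0.1 -0.8] w 0.0095 j6 -2.29
```

View pics/l4.png

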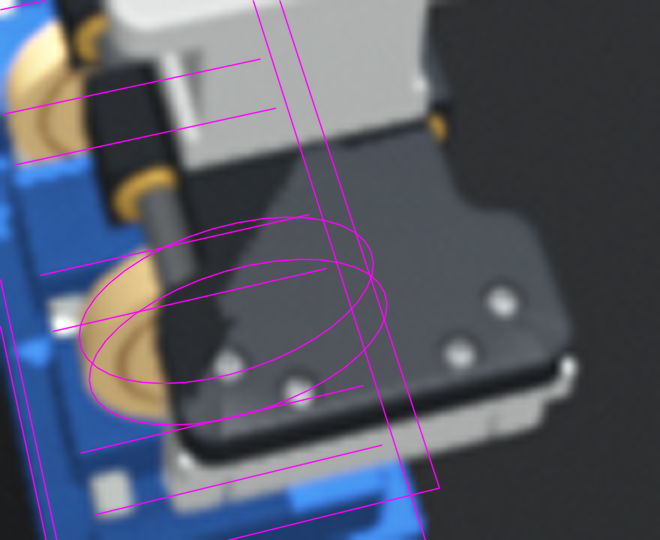

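Request:
jog_arm(
  rows=[
    [-1,[0,0,0.012],0],
    [-1,[0,0,0.024],0],
    [-1,[0,0,0.034],0],
    [-1,[0,0,0.041],0],
    [-1,[0,0,0.041],0],
  ],
)

```text
clock: 28.0
ee_pos: [0.4904, -0.3909, 0.0591]
tool_rot: [-0.072, -3.138, -0.003]
contact_force: [0.2, -0.0, -0.2]
gripper_width: 0.0099
```

Request:
jog_arm(
  rows=[
    [-1,[0,0,0.007],0],
    [-1,[0,0,0.014],0],
    [-1,[0,0,0.021],0],
    [-1,[0,0,0.021],0],
    [-1,[0,0,0.021],0],
  ],
)

```text
clock: 28.42
ee_pos: [0.4916, -0.3919, 0.0455]
tool_rot: [0.072, 3.14, -0.001]
contact_force: [-0.8, 1.1, 3.2]
gripper_width: 0.0095
```

Request:
jog_arm(
  rows=[
    [-0.3,[0,0,0],0],
    [-0.3,[0,0,0],0],
    [-0.3,[0,0,0],0],
    [-0.3,[0,0,0],0],
  ],
)

```text
clock: 28.75
ee_pos: [0.4913, -0.3916, 0.0442]
tool_rot: [-0.072, -3.14, -0.0]
contact_force: [-0.4, 1.0, -0.7]
gripper_width: 0.0317
```

Request:
jog_arm(
  rows=[
    [-0.3,[0,0,-0.02],0],
    [-0.2,[0,0,-0.05],0],
    [-0.2,[0,0,-0.09],0],
    [-0.2,[0,0,-0.13],0],
    [-0.2,[0,0,-0.15],0],
  ],
)

```text
clock: 29.17
ee_pos: [0.4925, -0.3928, 0.1693]
tool_rot: [0.072, 3.136, -0.007]
contact_force: [0.5, -0.3, 0.7]
gripper_width: 0.0376
```

```bash
python3 - <<'E'
from plan import *
p,y=load(); save([p[0],p[1],.1652],y); st()
go([(.5087,.3646,.165,169.4,"to c1"),(.5087,.3646,.045,169.4,"dn"),(.5087,.3646,.165,169.4,"up")])
from h import *
c=cam("side"); crop(c,240,260,140,215,2.7,"m1.png")
E
```

```text
t 29.2 ee [ 0.4925 -0.3928  0.1693] yaw 177.4 err [-0.0008 -0.001   0.0041] dy 0.0 F [ 0.5 -0.3  0.7] w 0.0376 j6 -2.29
to c1 [0.006, 0.236, 0.0] 0.022 rows~4.5
to c1 [0.014, 0.236, 0.0] 0.022 rows~4.5
to c1 [0.023, 0.236, 0.0] 0.022 rows~4.5
to c1 [0.03, 0.234, 0.0] 0.023 rows~4.5
   cmd [0.5088 0.3644 0.1652] 169.4
dn [0.0, 0.0, 0.15] -0.0 rows~2.9
   cmd [0.5088 0.3644 0.0452] 169.4
up [0.0, 0.0, -0.15] -0.0 rows~2.9
   cmd [0.5088 0.3644 0.1652] 169.4
```

View pics/m1.png

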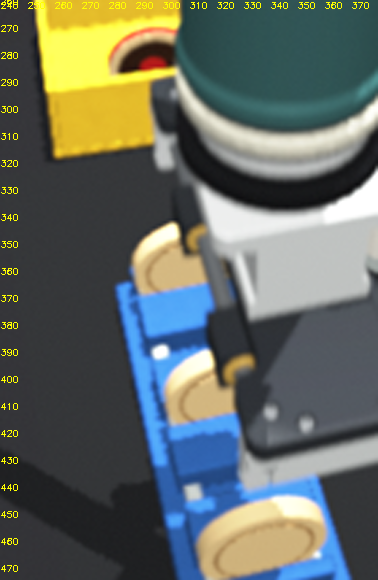

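Request:
jog_arm(
  rows=[
    [-0.2,[0.006,0.236,0],0.022],
    [-0.2,[0.006,0.236,0],0.022],
    [-0.2,[0.006,0.236,0],0.022],
    [-0.2,[0.006,0.236,0],0.022],
    [-0.2,[0.006,0.236,0],0.022],
  ],
)

```text
clock: 29.63
ee_pos: [0.4946, -0.1987, 0.1634]
tool_rot: [-0.122, -3.138, -0.004]
contact_force: [1.0, 0.1, -0.2]
gripper_width: 0.0372
```

Request:
jog_arm(
  rows=[
    [-0.2,[0.014,0.236,0],0.022],
    [-0.2,[0.014,0.236,0],0.022],
    [-0.2,[0.014,0.236,0],0.022],
    [-0.2,[0.014,0.236,0],0.022],
    [-0.2,[0.014,0.236,0],0.022],
  ],
)

```text
clock: 30.05
ee_pos: [0.4983, -0.0098, 0.1635]
tool_rot: [-0.176, -3.135, -0.003]
contact_force: [-0.4, -0.7, -0.5]
gripper_width: 0.0376
```

Request:
jog_arm(
  rows=[
    [-0.2,[0.023,0.236,0],0.022],
    [-0.2,[0.023,0.236,0],0.022],
    [-0.2,[0.023,0.236,0],0.022],
    [-0.2,[0.023,0.236,0],0.022],
    [-0.2,[0.023,0.236,0],0.022],
  ],
)

```text
clock: 30.47
ee_pos: [0.5015, 0.1798, 0.1633]
tool_rot: [-0.229, -3.131, -0.002]
contact_force: [-0.1, -0.5, 0.7]
gripper_width: 0.0377
```

Request:
jog_arm(
  rows=[
    [-0.2,[0.03,0.234,0],0.023],
    [-0.2,[0.03,0.234,0],0.023],
    [-0.2,[0.03,0.234,0],0.023],
    [-0.2,[0.03,0.234,0],0.023],
    [-0.2,[0.03,0.234,0],0.023],
  ],
)

```text
clock: 30.88
ee_pos: [0.5054, 0.3686, 0.1626]
tool_rot: [-0.286, -3.126, -0.001]
contact_force: [0.0, -0.1, 0.4]
gripper_width: 0.0374
```

Request:
jog_arm(
  rows=[
    [-0.2,[0,0,0.02],0],
    [-0.2,[0,0,0.05],0],
    [-0.2,[0,0,0.06],0],
    [-0.2,[0,0,0.06],0],
  ],
)

```text
clock: 31.22
ee_pos: [0.5045, 0.3633, 0.1119]
tool_rot: [-0.29, -3.121, 0.008]
contact_force: [0.2, -0.0, -0.3]
gripper_width: 0.0376
```

```bash
python3 - <<'E'
from plan import *
st()
from h import *
c=cam("side"); crop(c,205,110,80,100,5.6,"n3.png")
c=cam("top"); crop(c,150,130,370,180,2.1,"n2.png")
E
```

```text
t 31.2 ee [0.5045 0.3633 0.1119] yaw 169.4 err [-0.0043 -0.0012 -0.0533] dy 0.0 F [ 0.2 -0.  -0.3] w 0.0376 j6 -0.85
```

View pics/n3.png

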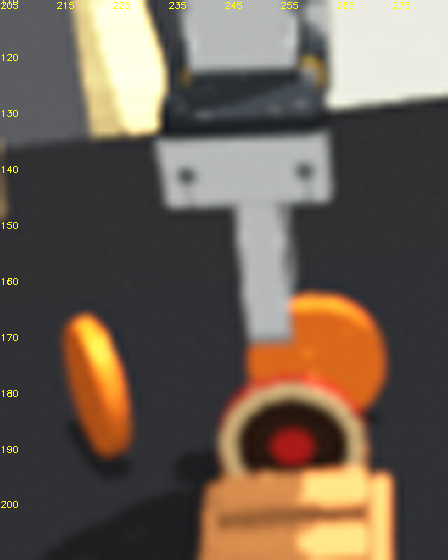

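View pics/n2.png

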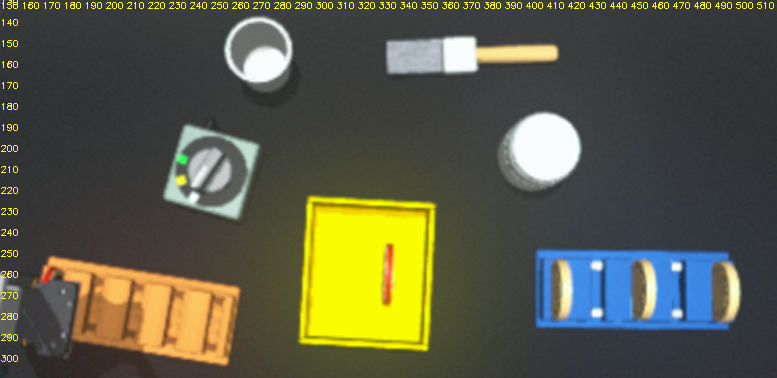

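Request:
jog_arm(
  rows=[
    [-0.2,[0,0,0.03],0],
    [-0.2,[0,0,0.06],0],
    [-0.2,[0,0,0.08],0],
    [-0.2,[0,0,0.09],0],
    [-0.2,[0,0,0.09],0],
  ],
)

```text
clock: 31.73
ee_pos: [0.5063, 0.3637, 0.0435]
tool_rot: [-0.292, -3.126, 0.002]
contact_force: [-0.0, -0.2, -0.5]
gripper_width: 0.0375
```

Request:
jog_arm(
  rows=[
    [-0.2,[0,0,0],0],
    [-1,[0,0,0],0],
    [-1,[0,0,0],0],
    [-1,[0,0,0],0],
    [-1,[0,0,0],0],
  ],
)

```text
clock: 32.15
ee_pos: [0.5073, 0.3649, 0.0457]
tool_rot: [0.291, 3.127, 0.002]
contact_force: [0.4, 0.2, -0.3]
gripper_width: 0.015
```

Request:
jog_arm(
  rows=[
    [-1,[0,0,0],0],
    [-1,[0,0,0],0],
    [-1,[0,0,0],0],
    [-1,[0,0,0],0],
  ],
)

```text
clock: 32.48
ee_pos: [0.5071, 0.3648, 0.0453]
tool_rot: [0.291, 3.127, 0.001]
contact_force: [-0.0, 0.5, 2.2]
gripper_width: 0.0095
```

Request:
jog_arm(
  rows=[
    [-1,[0,0,-0.02],0],
    [-1,[0,0,-0.05],0],
    [-1,[0,0,-0.09],0],
    [-1,[0,0,-0.13],0],
    [-1,[0,0,-0.15],0],
  ],
)

```text
clock: 32.9
ee_pos: [0.5079, 0.3653, 0.1688]
tool_rot: [0.291, 3.124, 0.005]
contact_force: [0.5, 0.2, 0.9]
gripper_width: 0.0094
```

```bash
python3 - <<'E'
from plan import *
st()
from h import *
c=cam("top"); crop(c,150,130,370,180,2.1,"q2.png")
go([(.523,.04,.165,175,"crate"),(.523,.04,.075,175,"low"),(.523,.04,.2,175,"up"),(.6465,.1818,.2,143.7,"dial"),(.6465,.1818,.0548,143.7,"dn")])
E
```

```text
t 32.9 ee [0.5079 0.3653 0.1688] yaw 169.4 err [-0.0009  0.0008  0.0036] dy 0.0 F [0.5 0.2 0.9] w 0.0094 j6 -0.85
crate [-0.046, -0.198, 0.0] -0.031 rows~3.9
crate [-0.037, -0.199, 0.0] -0.032 rows~3.9
   cmd [0.5233 0.0402 0.1652] 175.0
low [0.0, -0.0, 0.113] 0.0 rows~2.2
   cmd [0.5233 0.0402 0.0748] 175.0
up [0.0, -0.0, -0.156] 0.0 rows~3.0
   cmd [0.5233 0.0402 0.1996] 175.0
dial [-0.138, 0.19, -0.001] 0.348 rows~4.5
   cmd [0.6464 0.1821 0.2004] 143.7
dn [-0.0, -0.0, 0.182] 0.0 rows~3.5
   cmd [0.6464 0.1821 0.0548] 143.7
```

View pics/q2.png

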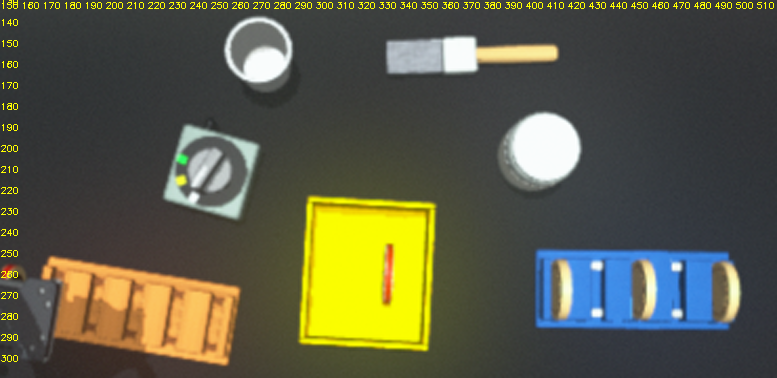

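Request:
jog_arm(
  rows=[
    [-1,[-0.01,-0.05,0],-0.008],
    [-1,[-0.022,-0.1,0],-0.016],
    [-1,[-0.034,-0.15,0],-0.024],
    [-1,[-0.046,-0.198,0],-0.031],
  ],
)

```text
clock: 33.28
ee_pos: [0.5126, 0.2004, 0.1628]
tool_rot: [-0.212, -3.132, 0.002]
contact_force: [1.9, -1.2, -0.8]
gripper_width: 0.0099
```

Request:
jog_arm(
  rows=[
    [-1,[-0.01,-0.05,0],-0.008],
    [-1,[-0.02,-0.1,0],-0.016],
    [-1,[-0.03,-0.15,0],-0.024],
    [-1,[-0.037,-0.199,0],-0.032],
    [-1,[-0.037,-0.199,0],-0.032],
  ],
)

```text
clock: 33.7
ee_pos: [0.5206, 0.0336, 0.1629]
tool_rot: [-0.148, -3.136, 0.006]
contact_force: [-0.2, 1.3, -0.8]
gripper_width: 0.0096
```

```bash
python3 - <<'E'
from h import *
c=cam("side"); crop(c,200,100,240,240,2.4,"r3.png")
E
```

```text
(no output)
```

View pics/r3.png

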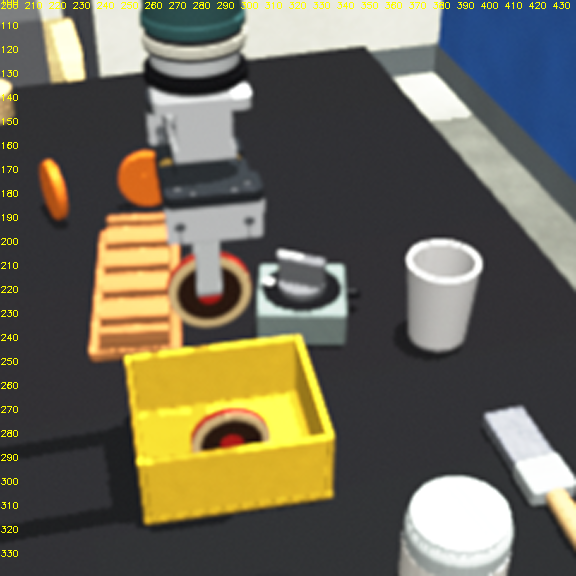

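Request:
jog_arm(
  rows=[
    [-1,[0,0,0.03],0],
    [-1,[0,0,0.06],0],
    [-1,[0,0,0.09],0],
    [-1,[0,0,0.113],0],
    [-1,[0,0,0.113],0],
  ],
)

```text
clock: 34.17
ee_pos: [0.5171, 0.0417, 0.0683]
tool_rot: [-0.134, -3.128, -0.001]
contact_force: [-0.0, -0.3, -1.2]
gripper_width: 0.0099
```

Request:
jog_arm(
  rows=[
    [-0.5,[0,0,0],0],
    [-0.5,[0,0,0],0],
    [-0.5,[0,0,0],0],
    [-0.5,[0,0,0],0],
    [-0.5,[0,0,0],0],
  ],
)

```text
clock: 34.58
ee_pos: [0.5222, 0.0404, 0.0757]
tool_rot: [0.136, 3.136, 0.0]
contact_force: [-0.0, 0.4, 0.5]
gripper_width: 0.0237
```

Request:
jog_arm(
  rows=[
    [-0.4,[0,0,-0.03],0],
    [-0.2,[0,0,-0.07],0],
    [-0.2,[0,0,-0.11],0],
    [-0.2,[0,0,-0.156],0],
    [-0.2,[0,0,-0.156],0],
  ],
)

```text
clock: 35.0
ee_pos: [0.5253, 0.0402, 0.2088]
tool_rot: [0.135, 3.122, 0.0]
contact_force: [0.7, 1.0, 1.0]
gripper_width: 0.0377
```

Request:
jog_arm(
  rows=[
    [0,[-0.138,0.19,-0.001],0.348],
    [0,[-0.138,0.19,-0.001],0.348],
    [0,[-0.138,0.19,-0.001],0.348],
    [0,[-0.138,0.19,-0.001],0.348],
    [0,[-0.138,0.19,-0.001],0.348],
  ],
)

```text
clock: 35.42
ee_pos: [0.6464, 0.1857, 0.1993]
tool_rot: [0.982, 2.983, 0.003]
contact_force: [-0.1, 0.2, -0.4]
gripper_width: 0.0473
```

```bash
python3 - <<'E'
from h import *
c=cam("side"); crop(c,200,100,240,240,2.4,"u3.png")
c=cam("top"); crop(c,150,130,370,180,2.1,"u2.png")
E
```

```text
(no output)
```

View pics/u3.png

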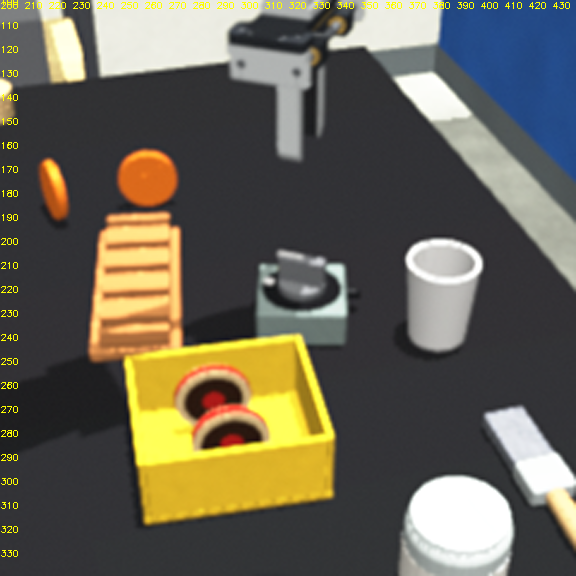

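View pics/u2.png

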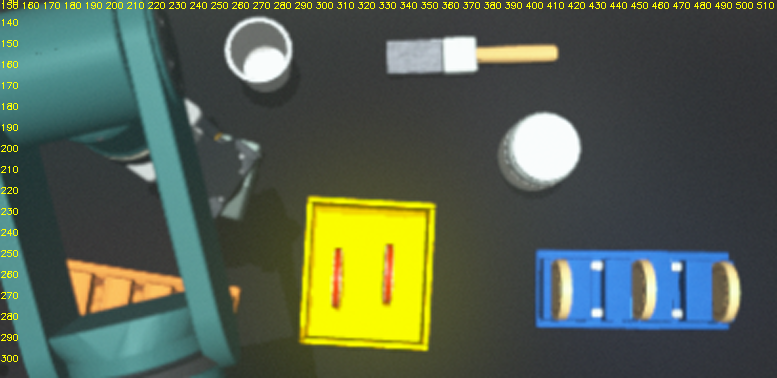

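Both rejects are in the crate (upright discs) and all three good ones are in the blue rack. On to the dial.

Request:
jog_arm(
  rows=[
    [0,[0,0,0.05],0],
    [0,[0,0,0.09],0],
    [0,[0,0,0.13],0],
    [0,[0,0,0.165],0],
    [0,[0,0,0.182],0],
  ],
)

```text
clock: 35.93
ee_pos: [0.6415, 0.1807, 0.0499]
tool_rot: [-0.977, -2.98, 0.006]
contact_force: [0.4, -0.8, -0.6]
gripper_width: 0.0471
```

Request:
jog_arm(
  rows=[
    [0,[0,0,0],0],
    [0,[0,0,0],0],
    [-1,[0,0,0],0],
    [-1,[0,0,0],0],
    [-1,[0,0,0],0],
  ],
)

```text
clock: 36.35
ee_pos: [0.6453, 0.1822, 0.0561]
tool_rot: [0.977, 2.983, 0.002]
contact_force: [0.2, 0.0, -0.0]
gripper_width: 0.0305
```

Request:
jog_arm(
  rows=[
    [-1,[0,0,0],0],
    [-1,[0,0,0],0],
    [-1,[0,0,0],0],
    [-1,[0,0,0],0],
    [-1,[0,0,0],0],
  ],
)

```text
clock: 36.77
ee_pos: [0.6442, 0.1818, 0.0547]
tool_rot: [-0.978, -2.985, 0.001]
contact_force: [-1.9, -2.0, 3.3]
gripper_width: 0.0129
```

```bash
python3 - <<'E'
from plan import *
st()
E
```

```text
t 36.8 ee [0.6442 0.1818 0.0547] yaw 143.7 err [-0.0022 -0.0003 -0.0001] dy 0.0 F [-1.9 -2.   3.3] w 0.0129 j6 -0.75
```

Request:
jog_arm(
  rows=[
    [-1,[0,0,0],0.06],
    [-1,[0,0,0],0.12],
    [-1,[0,0,0],0.18],
    [-1,[0,0,0],0.24],
    [-1,[0,0,0],0.3],
  ],
)

```text
clock: 37.18
ee_pos: [0.6448, 0.1823, 0.0547]
tool_rot: [1.654, 2.67, 0.001]
contact_force: [0.1, 0.4, 2.7]
gripper_width: 0.0127
```

Request:
jog_arm(
  rows=[
    [-1,[0,0,0],0.06],
    [-1,[0,0,0],0.12],
    [-1,[0,0,0],0.18],
    [-1,[0,0,0],0.24],
    [-1,[0,0,0],0.3],
  ],
)

```text
clock: 37.6
ee_pos: [0.6455, 0.1824, 0.0547]
tool_rot: [2.231, 2.21, 0.003]
contact_force: [1.2, 0.1, 1.2]
gripper_width: 0.0125
```

Request:
jog_arm(
  rows=[
    [-1,[0,0,0],0.06],
    [-1,[0,0,0],0.12],
    [-1,[0,0,0],0.18],
    [-1,[0,0,0],0.24],
    [-1,[0,0,0],0.28],
  ],
)

```text
clock: 38.02
ee_pos: [0.6462, 0.1823, 0.0548]
tool_rot: [2.659, 1.67, 0.006]
contact_force: [2.7, -0.5, -0.0]
gripper_width: 0.013
```

Request:
jog_arm(
  rows=[
    [-1,[0,0,0],0],
    [-1,[0,0,0],0],
    [-1,[0,0,0],0],
  ],
)

```text
clock: 38.27
ee_pos: [0.6461, 0.1822, 0.0548]
tool_rot: [2.654, 1.677, 0.006]
contact_force: [5.9, -0.3, -0.1]
gripper_width: 0.0128
```

```bash
python3 - <<'E'
from plan import *
p,y=load(); save(p,y-.88*90)
st()
E
```

```text
t 38.3 ee [0.6461 0.1822 0.0548] yaw 64.6 err [-0.0003  0.0002 -0.    ] dy 0.1 F [ 5.9 -0.3 -0.1] w 0.0128 j6 0.63
```

Request:
jog_arm(
  rows=[
    [0,[0,0,0],0],
    [0,[0,0,0],0],
    [0,[0,0,0],0],
    [0,[0,0,0],0],
    [0,[0,0,0],0],
  ],
)

```text
clock: 38.68
ee_pos: [0.6438, 0.1823, 0.0538]
tool_rot: [-2.656, -1.677, 0.002]
contact_force: [0.1, -0.5, -0.2]
gripper_width: 0.0425
```

Request:
jog_arm(
  rows=[
    [0,[0,0,-0.03],0],
    [0,[0,0,-0.07],0],
    [0,[0,0,-0.11],0],
    [0,[0,0,-0.15],0],
    [0,[0,0,-0.19],0],
  ],
)

```text
clock: 39.1
ee_pos: [0.6439, 0.1822, 0.2076]
tool_rot: [-2.656, -1.677, 0.001]
contact_force: [0.5, 0.1, 0.4]
gripper_width: 0.047
```

```bash
python3 - <<'E'
from plan import *
p,y=load(); save(p+[0,0,.152],y)
st()
go([(.45,.1,.23,95,"away"),(.3,-.02,.24,95,"away")])
E
```

```text
t 39.1 ee [0.6439 0.1822 0.2076] yaw 64.5 err [-0.0026  0.0002  0.0008] dy 0.0 F [0.5 0.1 0.4] w 0.0470 j6 0.64
away [-0.099, -0.089, -0.014] -0.169 rows~2.6
away [-0.073, -0.111, -0.015] -0.17 rows~2.6
   cmd [0.4503 0.0996 0.23  ] 95.0
away [-0.133, -0.2, -0.013] 0.0 rows~4.6
   cmd [ 0.3002 -0.0204  0.2404] 95.0
```

Request:
jog_arm(
  rows=[
    [0,[-0.05,-0.045,-0.007],-0.08],
    [0,[-0.099,-0.089,-0.014],-0.169],
    [0,[-0.099,-0.089,-0.014],-0.169],
  ],
)

```text
clock: 39.35
ee_pos: [0.544, 0.1406, 0.2186]
tool_rot: [2.406, 2.019, -0.0]
contact_force: [1.6, 0.3, 0.5]
gripper_width: 0.0473
```

Request:
jog_arm(
  rows=[
    [0,[-0.04,-0.055,-0.007],-0.08],
    [0,[-0.073,-0.111,-0.015],-0.17],
    [0,[-0.073,-0.111,-0.015],-0.17],
  ],
)

```text
clock: 39.6
ee_pos: [0.4451, 0.0988, 0.2301]
tool_rot: [-2.117, -2.321, 0.001]
contact_force: [0.1, -0.3, 0.2]
gripper_width: 0.0467
```

Request:
jog_arm(
  rows=[
    [0,[-0.03,-0.04,-0.003],0],
    [0,[-0.06,-0.08,-0.006],0],
    [0,[-0.09,-0.12,-0.009],0],
    [0,[-0.12,-0.17,-0.011],0],
    [0,[-0.133,-0.2,-0.013],0],
  ],
)

```text
clock: 40.02
ee_pos: [0.2959, -0.0212, 0.2398]
tool_rot: [2.122, 2.316, -0.001]
contact_force: [0.6, -0.3, 0.2]
gripper_width: 0.0471
```

Request:
jog_arm(
  rows=[
    [0,[0,0,0],0],
    [0,[0,0,0],0],
    [0,[0,0,0],0],
    [0,[0,0,0],0],
    [0,[0,0,0],0],
  ],
)

```text
clock: 40.43
ee_pos: [0.2988, -0.0197, 0.2395]
tool_rot: [-2.119, -2.318, 0.001]
contact_force: [0.1, 0.3, -0.9]
gripper_width: 0.0465
```

```bash
python3 - <<'E'
from plan import *
st()
from h import *
c=cam("top"); crop(c,150,130,370,180,2.1,"v2.png"); crop(c,220,180,60,60,9,"v1.png")
c=cam("side"); crop(c,200,140,240,340,1.7,"v3.png"); crop(c,270,330,110,150,3.9,"v4.png")
E
```

```text
t 40.4 ee [ 0.2988 -0.0197  0.2395] yaw 95.1 err [-0.0014  0.0007 -0.0009] dy 0.1 F [ 0.1  0.3 -0.9] w 0.0465 j6 -0.35
```

View pics/v1.png

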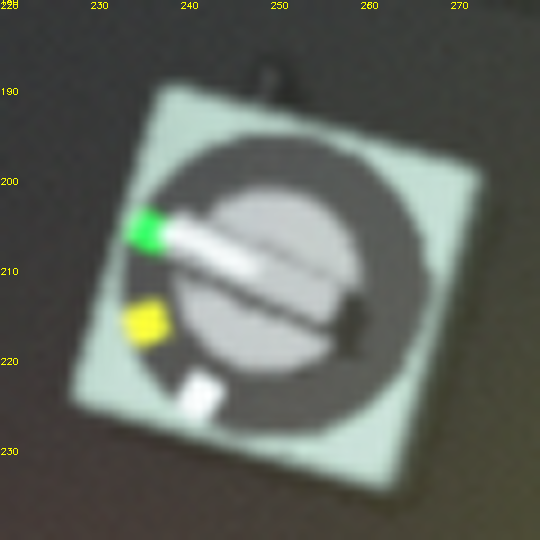

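View pics/v2.png

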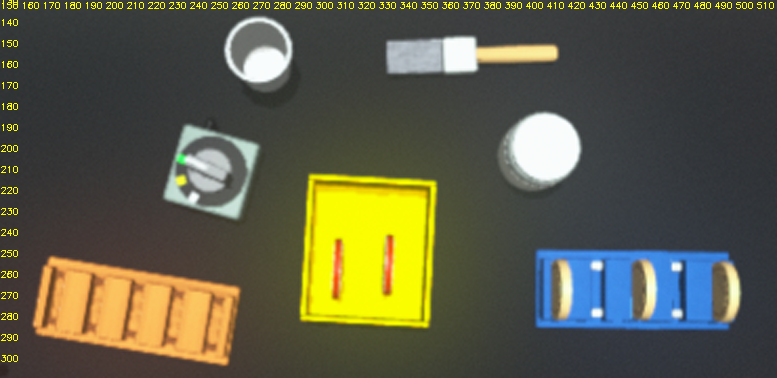

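View pics/v3.png

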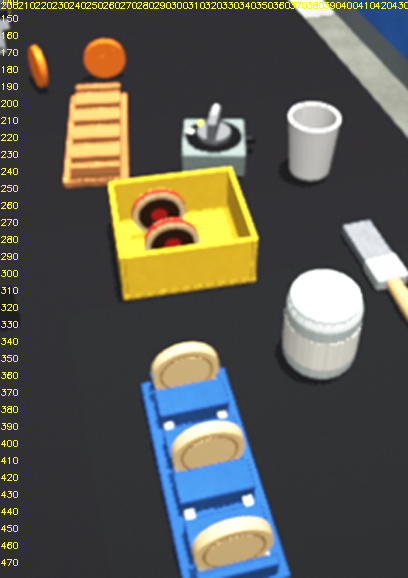

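View pics/v4.png

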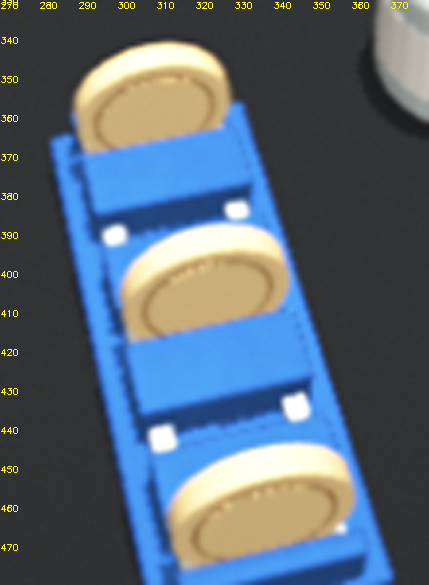

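```bash
python3 - <<'E'
from fit2 import *
c=cam("top")
l=p2w(c,np.array([(165,232),(255,268)])/9-.5+[220,180],.077); d=l[0]-l[1]; a=np.degrees(np.arctan2(d[1],d[0])); print(a,"dial",np.radians(161.9-a))
_,M=rack((.4970,-.3003),np.radians(-2.6))
L=[[M(.034*np.cos(t),y+k,.046+.034*np.sin(t)) for t in np.linspace(0,6.2832,40)] for y in(-.092,0,.092) for k in(-.005,.005)]
draw(cam("side"),L,270,330,110,150,3.9,"w4.png")
E
```

```text
66.43579619039717 dial 1.6661646742724834
```

View pics/w4.png

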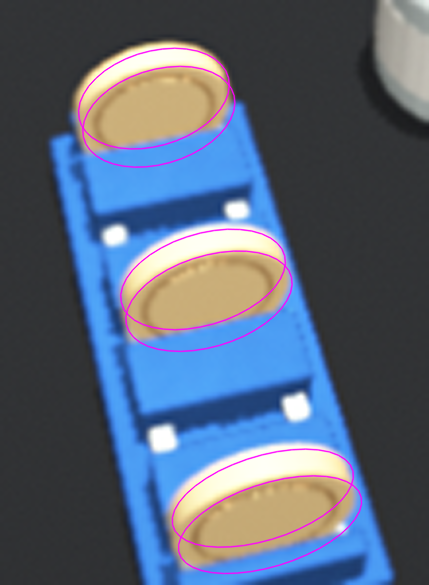

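```bash
python3 -c "
from bench import job
print(job.close_job())"
```

```text
the job is handed in; nothing more can be done
None
```

The job is done and handed in at about 41 s on the robot's clock, well inside the 208 s limit.

- **Dial to off:** I turned it to the white mark before touching any coaster. The image afterwards put it about 0.03 rad from white.
- **Coasters:** The three pale ones stand on edge in slots +92, 0 and −92 mm of the blue rack. The two red-rimmed rejects are in the yellow crate, where they landed on edge rather than flat.
- **Dial to high:** I then turned it to the green mark. It reads about 1.67 against the target of 1.70.

**Last checks:**
- The brown rack is empty, and the can, cup, brush and orange discs look unmoved.
- The robot is clear of everything.
- The crate was knocked a few centimetres while the arm was away from it, but both rejects are still inside.
- Contact forces reported during the job stayed below about 10 N.
- A drawn model of seated coasters fits the side picture to about 1.5 pixels. That gap is similar to the offsets I saw all along between the model and the side picture, so I take all three as fully down.

No check failed.

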